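Pack the jig nest and hold the hidden pivot bolt against its spring

TASK

Lay both door-profile offcuts flat, end to end, between the rails of the plywood jig, then reach down behind the front wall of its steel channel, grip the hidden hex bolt head and turn it so that the roller in front pushes the row along until the sprung end pad is pressed right home. Finish still gripping the bolt head and keeping it from turning back, so that I can tighten the lock nut from the front; leave the grease tin and the glue bottle beside the jig where they stand.

Things in the scene. Friction and masses are not known exactly. Their poses are not given: they have to be found in the camera images.
- jig: Fixed jig on a plywood board 186 x 282 x 12 mm. Origin on the desk under the nest's middle line; x from nest to channel (away from robot), y along the nest to the sprung end pad, z up. Nest: two aluminium rails along y, 8 mm high, inner faces at x = +-27 mm with a 4 mm 45-degree lead-in on top, y -75 to +75 mm. End stop block behind the pad: y 109 to 142, top z 62 mm.
- nest (a point): Point on the board (z = 12 mm) on the middle line of the nest, halfway along the offcuts' space; axes as the jig. With pad out and roller back the free space runs from y = +92.5 mm (pad face) to y = -102 to -105 mm (roller), for 185 mm of offcuts. Behind the nest, 30 mm clear of an offcut's lip, stands the channel's front wall.
- channel (a point): Middle of the floor (18 mm above the desk) of the dark steel channel behind the nest, at the bolt's y; axes as the jig. The channel is open at the top and both ends; its front wall begins at x = -27 mm, its back wall at x = +27 mm (54 mm gap, walls 6 mm thick), both with top edge 62 mm above this point. It runs y = -25 to +245 mm.
- end_pad (a joint): Sprung steel end pad (44 wide, 40 high, middle 40 mm above the desk) at the +y end of the nest, m: 0 = out (6 mm gap to the end stop block, clearly visible from above), 0.006 = right home against the block. The spring pushes it back with 5 N at 0 and about 10 N at home.
- pivot_bolt (a joint): Angle of bolt, arm and roller, rad; bolt along the jig's x. Grows right-handed about the jig's x: top of the head goes to -y, roller (on a 26 mm arm below the bolt) swings to +y onto the row. Starts 0.05 to 0.18, stays where left. With both offcuts in, the roller closes up the row, meets the spring at about 0.54, pad home at 0.78; 0.25 N m holds it there, let go it rolls back. Stop 1.0.
- roller (a point): Middle of the black pressure roller at the -y end of the nest: 32 mm diameter, 48 mm long along the jig's x, free to spin on its pin, carried by the arm keyed to the bolt; 26 mm from the bolt's axis, straight below it at bolt angle 0.50. Turned home it bears on the end of the row about 35 mm above the desk.
- hex_head: Steel hexagon bolt head, 30 mm across flats, 14 mm long, in the channel; origin at its centre, 60 mm above the desk, 21 mm behind the front wall's inner face, 33 mm before the back wall, 20 mm below their top edges. x: bolt axis; y: normal to a pair of flats, turned q - 0.45 rad about the jig's x from the jig's y at bolt angle q; z: along those flats, roughly up.
- long_offcut: Brown aluminium door-profile offcut, 110 mm long (its y), 55 mm high, origin under the middle of its 58 mm width. Foot and body from x = -29 to +21 mm (50 mm, fits between the rails with 4 mm play); a thin lip stands out to x = +29 mm at 44 to 49 mm height, so it is 58 mm across for a grip near the top. 0.13 kg.
- short_offcut: Grey offcut of the same profile, 75 mm long (its y), otherwise the same section; lip to its +x. Either piece may lie next to the pad. 0.1 kg.
- grease_tin: Bystander: dark green round tin, 68 mm dia., 62 mm high, on the left of the jig; origin under its centre.
- glue_bottle: Bystander: small white bottle with blue band, 29 mm dia., 85 mm high, in front of the jig; origin under its centre.
There are look-alikes about, which are no part of the job. Leave any pink or yellow look-alike of the short_offcut alone.

How it is judged:
On the way:
1. both offcuts lie in the nest, let go, before the roller is turned up (z of each of long_offcut, short_offcut in the frame of nest below 0.003 m and x of long_offcut in the frame of nest between -0.008 and 0.008 m and x of short_offcut in the frame of nest between -0.008 and 0.008 m and y of long_offcut in the frame of nest between -0.07 and 0.07 m and y of short_offcut in the frame of nest between -0.07 and 0.07 m and contact force between the fingers and long_offcut below 0.3 N and contact force between the fingers and short_offcut below 0.3 N and value of joint pivot_bolt below 0.5 rad), for 0.2 s.
At the end, for the whole second after the job is handed in: Both offcuts lie flat (within 3 mm) and in line between the rails, untouched by the fingers, the end pad is pressed at least 4.5 mm of its 6 mm, and the fingers still grip the hex head inside the channel (over 5 N, grasp point within 30 mm of its centre) with the bolt standing still (value of joint end_pad above 0.0045 m and value of joint pivot_bolt above 0.6 rad and velocity of joint pivot_bolt between -0.1 and 0.1 rad/s and contact force between the fingers and hex_head above 5 N and distance between the grasp point and hex_head below 0.03 m and z of each of long_offcut, short_offcut in the frame of nest below 0.003 m and x of long_offcut in the frame of nest between -0.008 and 0.008 m and x of short_offcut in the frame of nest between -0.008 and 0.008 m and angle between the y axis of each of long_offcut, short_offcut and the y axis of nest, either way round below 0.08 rad and contact force between the fingers and long_offcut below 0.3 N and contact force between the fingers and short_offcut below 0.3 N); the arm keeps its last pose, push and grip.
It fails at once if the grease tin is shoved or knocked over (distance of grease_tin from where it was at the start of the episode above 0.04 m).
It fails at once if the glue bottle is shoved or knocked over (distance of glue_bottle from where it was at the start of the episode above 0.04 m).
It also fails if it takes over 61 s, if anything falls off the work surface, if the arm or the gripper's body presses on something with over 40 N, if the wrist force passes 120 N, or if a joint passes its speed limit or range.

ROBOT

A 6-joint arm with a two-finger parallel gripper is mounted at the origin on a cart in front of the work surface, level with it; the furniture and walls round the work are solid. World frame = base frame: x ahead of the robot, y to its left, z up, the work surface at z = 0. Lengths are in m, angles in rad, forces in N, time in s.
With the tool pointing down it reaches from about 0.325 to 1 m from the base axis. Payload 5.1 kg.
Tool frame: the origin (TCP) lies at the very end of the fingers, on their centre line; the grasp point (between the pads) lies 19 mm behind it; y points along the fingers, x is the direction in which the jaws open and shut, and the axes are right-handed (so a half turn about y gives the same grasp; the last joint's range is limited). The gripper opens to 85 mm and grips with 20 to 120 N. Pads are 22 mm wide; open, the fingers measure 114 mm over their backs; the gripper's body (76 mm by 85 mm) begins 54 mm behind the grasp point. The pads swing forward as they close: fully open they stand 13 mm farther back than shut.
Start: joints at [1.024, 0.124, 1.65, -0, 1.367, -0.083], TCP at [0.291, 0.581, 0.231] pointing down, gripper open.
Joint ranges: [-2.61, 2.61], [-1.02, 2.33], [0.03, 2.71], [-1.35, 4.49], [0.32, 2.68], [-2.91, 2.91]. Speed limits (rad/s): [2.57, 2.57, 3.14, 3.14, 3.14, 3.14].

INTERFACE

Orientations are given as a rotation vector (axis times angle).
In Python, from cell import observe, snapshot, sign_off gives the robot as it stands.
- The arm moves only by the tool move_arm, never from a script. Its argument "deltas" is a list that holds one entry, the list of rows, each a list of 7 numbers: the shift along the tool's x, y, z in m, then the turn, a rotation vector about the tool's x, y, z in rad, then the opening, from 0 (shut) to 1 (fully open). In form: [[[dx, dy, dz, ax, ay, az, gripper], ...]]. A call has 1 to 8 rows; each row shifts and turns the commanded pose from where the row before left it, along the tool's axes as they then stand; what a row does not reach is not made up. A row lasts 1/10 s, in which the tool goes at most 50 mm and 8.59 degrees, less where a joint would pass 70% of its speed; a pose out of reach is approached as far as the arm can. A call is refused whole if a number of a shift passes 0.05 or a number of a turn 0.15, either way. A call with a gripper value outside its range is refused whole. The fingers move at their own pace and stop on an object; the grip force is fixed at half the most. Time passes only in rows, so rows that do not move let the fingers close. It gives the time, the measured TCP pose, the force and the opening at its end, in the units of the state.
- observe(): the state, without advancing time (a new reading comes with each control period).
- snapshot(name): name is "side" or "top" or "wrist"; returns a dict with "pixels" (400x640x3 uint8, red, green, blue), "vfov" (degrees; the focal length in pixels is half the picture's height over the tangent of half this angle, whatever the lens; pixels are square), "cx", "cy" (the principal point, pixels), "R" (3x3) and "t" (3): a world point X has camera coordinates R X + t. Camera axes: x right, y down, z forward; pixel columns grow to the right and rows downward; lengths in m; the calibration is good to about 2 mm. A picture is of the moment at which its call begins. There is no depth.
- sign_off(): hands the job in, once; it reports no verdict.
The state is a dict: "time_s": time; "joint_positions": joint angles; "qvel": joint speeds; "tau": joint torques, N m; "tool_pos": TCP position; "eef_rot": TCP orientation; "ft_force": force on the tool from outside, world axes, zero at the start; "moment": the same for the moment, N m; "grip_width": finger opening in m.
Only numpy, scipy, OpenCV 4.12 (cv2) and the standard library are available. Lean on these libraries where they do the work, as an engineer would, in place of code of your own. Each camera call takes 0.05 s, during which the arm holds its last target.

## Working session

There is one attempt and no reset: what is moved stays moved. The work goes in short steps, Python scripts to look and compute and a tool call to move; the robot and the scene stay as the last step left them, time stands still between calls to the robot, and variables do not carry over. Pictures are saved under pics/ and viewed, and the job is handed in when it is done.

Besides the shell and the picture viewer there is one more tool, called after ">>>" as name([rows], argument=value, ...), one row to a line, values as JSON. move_arm: Moves the arm, as the interface text tells. Its arguments: {"type":"object","properties":{"deltas":{"type":"array","items":{"type":"array","items":{"type":"array","items":{"type":"number"}}}}},"required":["deltas"]}

```bash
mkdir -p pics; ls
python3 - <<'E'
from cell import observe,snapshot
import cv2,pickle
s=observe();print(s)
for n in["side","top","wrist"]:
    d=snapshot(n);pickle.dump(d,open(f"pics/{n}0.pkl","wb"));cv2.imwrite(f"pics/{n}0.png",d["pixels"][:,:,::-1])
    print(n,d["vfov"],d["cx"],d["cy"],d["R"],d["t"])
E
```

```text
pics
{'time_s': 0.0, 'joint_positions': array([ 1.02436157e+00,  1.24526034e-01,  1.65170686e+00, -5.52745338e-06,
        1.36749947e+00, -8.26263228e-02]), 'qvel': array([ 0.00202419,  0.00087465, -0.00131704,  0.00181334,  0.00247738,
        0.00026646]), 'tau': array([-1.50474098e-04, -4.23625517e+01, -3.65446472e+01, -1.90204360e-04,
        7.15824441e-03,  3.52344340e-07]), 'tool_pos': array([0.29049894, 0.58077354, 0.23002006]), 'eef_rot': array([-1.39461141, -0.8597094 ,  0.86282966]), 'ft_force': array([-0.16866312, -0.26144679,  0.96901426]), 'moment': array([ 0.03340845, -0.02165295, -0.01704308]), 'grip_width': 0.08539134256019303}
side 44.15407191843644 319.3896112182223 199.18525608674065 [[-0.99975829 -0.01024258 -0.01945402]
 [ 0.01480725  0.34038445 -0.94016976]
 [ 0.01625162 -0.94023057 -0.34015051]] [ 0.53107619 -0.02591939  1.64442459]
top 50.8389830819807 328.6584401937243 198.72240707298116 [[ 0.00498267 -0.99992415  0.01126349]
 [-0.99346238 -0.00623449 -0.11398961]
 [ 0.11405118 -0.01062188 -0.99341809]] [0.29466925 0.53022755 0.96361195]
wrist 64.85272961376675 318.6029464894067 195.52548170052071 [[ 0.44743818  0.89431112 -0.00258765]
 [ 0.85359784 -0.42620198  0.29953731]
 [ 0.26677668 -0.13623324 -0.95408108]] [-0.64906382 -0.0396564   0.38035905]
```

View pics/top0.png

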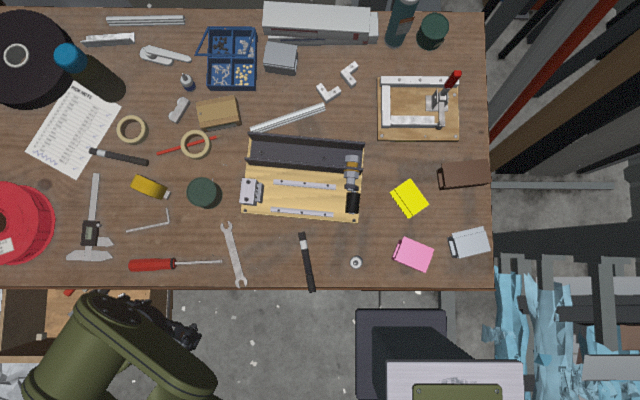

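View pics/side0.png

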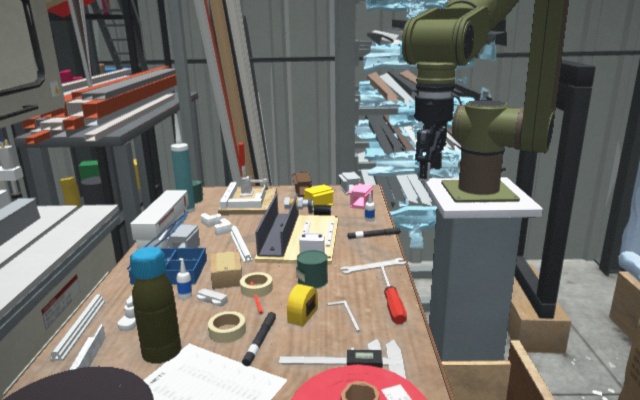

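View pics/wrist0.png

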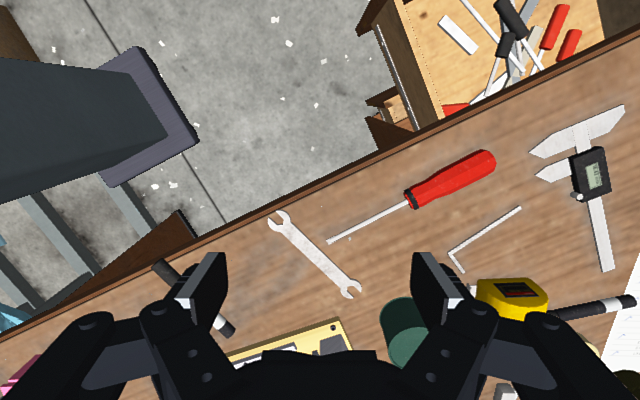

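The top view shows the jig near (305,178). The brown long offcut is at (465,176), the grey short one at (470,242), the tin at (204,193) and the bottle at (356,262). I'll zoom in for measuring.

```bash
cat > h.py <<'E'
import numpy as np,cv2,pickle
from cell import observe,snapshot
from scipy.spatial.transform import Rotation as Rn
def load(n): return pickle.load(open(f"pics/{n}.pkl","rb"))
def take(cam,name):
    d=snapshot(cam);pickle.dump(d,open(f"pics/{name}.pkl","wb"));return d
def f(d): return 200/np.tan(np.radians(d["vfov"])/2)
def ray(d,u,v):
    r=np.array([(u-d["cx"])/f(d),(v-d["cy"])/f(d),1.]);R=np.array(d["R"])
    return -R.T@np.array(d["t"]),R.T@r
def plane(d,u,v,z):
    o,r=ray(d,u,v);return o+r*(z-o[2])/r[2]
def proj(d,X):
    c=np.array(d["R"])@np.array(X)+d["t"];return np.array([d["cx"]+f(d)*c[0]/c[2],d["cy"]+f(d)*c[1]/c[2]])
def crop(d,x0,y0,x1,y1,k,name):
    im=np.ascontiguousarray(d["pixels"][y0:y1,x0:x1,::-1]);cv2.imwrite(f"pics/{name}.png",cv2.resize(im,None,fx=k,fy=k,interpolation=cv2.INTER_CUBIC))
E
python3 - <<'E'
from h import *
d=load("top0")
crop(d,235,125,375,230,5.5,"c_jig"); crop(d,380,155,500,265,5,"c_off")
E
```

```text
(no output)
```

View pics/c_jig.png

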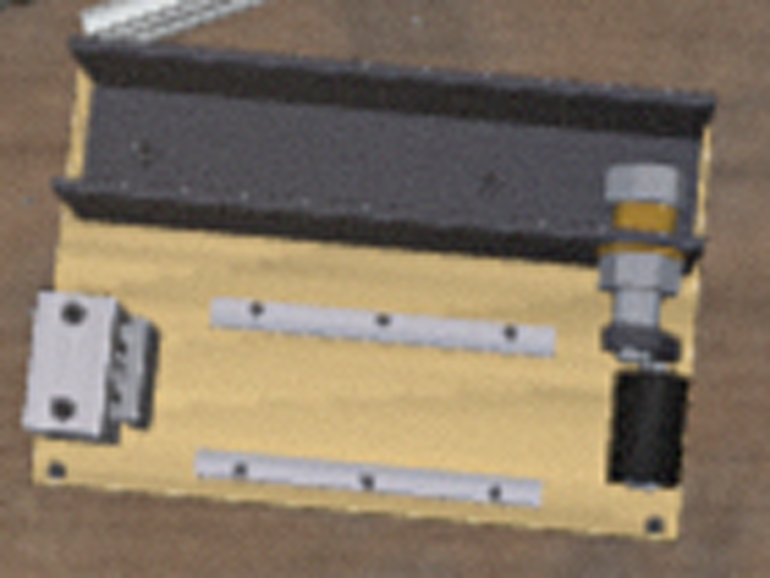

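View pics/c_off.png

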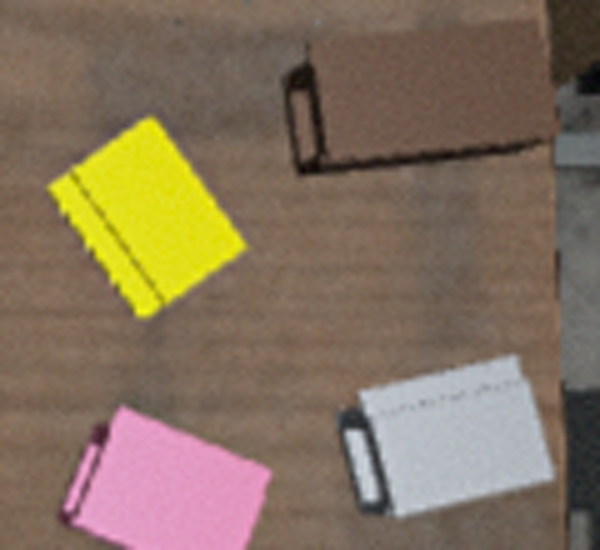

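Run:
```python
from h import *
d=load("top0");np.set_printoptions(precision=4,suppress=True)
print(-np.array(d["R"]).T@d["t"],f(d))
J=lambda u,v:(235+u/5.5,125+v/5.5)
O=lambda u,v:(380+u/5,155+v/5)
P=lambda p,z:plane(d,*p,z)
# rails tops (z .020): outer rail corners
for n,p in dict(ruL=(212,300),ruR=(555,335),luL=(212,326),luR=(553,356),rlL=(197,452),rlR=(542,482),llL=(196,475),llR=(540,507)).items(): print(n,P(J(*p),.020))
for n,p in dict(bl=(56,470),br=(654,525)).items(): print(n,P(J(*p),.012))
print("blk",P(J(38,292),.062),P(J(118,300),.062),P(J(100,437),.062),P(J(22,428),.062))
print("pad r",P(J(155,320),.06),P(J(148,425),.06))
print("head",P(J(643,166),.075),P(J(643,200),.075))
for n,ps in dict(brown=[(310,45),(545,20),(552,140),(325,165)],grey=[(360,392),(518,355),(553,478),(398,515)]).items():
    q=np.array([P(O(*p),.055) for p in ps]);print(n,q,q.mean(0),np.linalg.norm(q-np.roll(q,-1,0),axis=1))
for n,p in dict(tin=(204,193),glue=(356,262)).items(): print(n,P(p,.06))
```

```text
[0.4154 0.3082 1.0144] 420.8294835746367
ruL [0.5748 0.4294 0.02  ]
ruR [0.5605 0.2804 0.02  ]
luL [0.5634 0.4291 0.02  ]
luR [0.5513 0.2812 0.02  ]
rlL [0.5085 0.4345 0.02  ]
rlR [0.4964 0.2858 0.02  ]
llL [0.4986 0.4347 0.02  ]
llR [0.4856 0.2866 0.02  ]
bl [0.5011 0.4964 0.012 ]
br [0.4787 0.237  0.012 ]
blk [0.571  0.4965 0.062 ] [0.5678 0.4633 0.062 ] [0.5106 0.4693 0.062 ] [0.5141 0.5015 0.062 ]
pad r [0.5598 0.448  0.06  ] [0.5159 0.4499 0.06  ]
head [0.6233 0.2457 0.075 ] [0.609  0.2458 0.075 ]
brown [[ 0.6084  0.0349  0.055 ]
 [ 0.621  -0.0752  0.055 ]
 [ 0.5645 -0.0763  0.055 ]
 [ 0.5521  0.0294  0.055 ]] [ 0.5865 -0.0218  0.055 ] [0.1109 0.0565 0.1065 0.0565]
grey [[ 0.4477  0.0162  0.055 ]
 [ 0.465  -0.0568  0.055 ]
 [ 0.4092 -0.0707  0.055 ]
 [ 0.3922  0.0005  0.055 ]] [ 0.4285 -0.0277  0.055 ] [0.075  0.0575 0.0732 0.0577]
tin [0.5363 0.5821 0.06  ]
glue [0.3823 0.2359 0.06  ]
```

Run:
```python
from h import *
np.set_printoptions(precision=4,suppress=True)
s=observe();R=Rn.from_rotvec(s["eef_rot"]).as_matrix();print(R)
w=load("wrist0");Rc=np.array(w["R"]);c=-Rc.T@w["t"]
print(c, R.T@(c-s["tool_pos"]), (Rc@R))
d=load("top0");J=lambda u,v:(235+u/5.5,125+v/5.5)
x=np.array([.9962,-.0872,0]);y=np.array([.0872,.9962,0])
def jig(p,z):
    q=plane(d,*J(*p),z)-[.5299,.3578,0];return q@x,q@y,z
for n,p,z in [("fwallL",(52,180),.08),("fwallR",(705,240),.08),("bwR",(716,98),.08),("bwL",(70,38),.08),("headT",(608,166),.072),("headTr",(680,168),.072),("headB",(606,200),.072),("headBr",(680,204),.072),("nut",(600,255),.07),("nut",(680,258),.07),("rollerTL",(615,372),.055),("rollerTR",(688,376),.055),("rollBL",(608,482),.05),("BR",(682,487),.05)]: print(n,jig(p,z))
```

```text
[[ 0.4474 -0.0009 -0.8943]
 [ 0.8943 -0.0014  0.4474]
 [-0.0016 -1.      0.0001]]
[0.2228 0.6154 0.3731] [ 0.0003 -0.1428  0.076 ] [[ 1.      0.0009 -0.0001]
 [ 0.0002 -0.2997 -0.954 ]
 [-0.0009  0.954  -0.2997]]
fwallL (np.float64(0.07290642702506259), np.float64(0.13764536431362592), 0.08)
fwallR (np.float64(0.07328816546829103), np.float64(-0.1312496840890948), 0.08)
bwR (np.float64(0.13304707628643292), np.float64(-0.13084620571490385), 0.08)
bwL (np.float64(0.13292383845238281), np.float64(0.1371156108230195), 0.08)
headT (np.float64(0.10211703106709537), np.float64(-0.0891694755034516), 0.072)
headTr (np.float64(0.10410445684444793), np.float64(-0.11901091249816413), 0.072)
headB (np.float64(0.08774573165733103), np.float64(-0.0896011748777848), 0.072)
headBr (np.float64(0.0889647558738321), np.float64(-0.12028817318616451), 0.072)
nut (np.float64(0.06486418209074292), np.float64(-0.08922190364752965), 0.07)
nut (np.float64(0.06673109777837755), np.float64(-0.12232869604556759), 0.07)
rollerTL (np.float64(0.018805509143659655), np.float64(-0.1003088491350585), 0.055)
rollerTR (np.float64(0.019984861090218187), np.float64(-0.13086870231610598), 0.055)
rollBL (np.float64(-0.026984733520282675), np.float64(-0.1016526609167922), 0.05)
BR (np.float64(-0.026191843046926153), np.float64(-0.13265576751075883), 0.05)
```

```bash
cat >> h.py <<'E'
def rot_down(ang,tilt=0,tiltaxis=None):
    "tool x at world angle ang, tool y down, then tilted about a world axis"
    x=np.array([np.cos(ang),np.sin(ang),0]);y=np.array([0,0,-1.]);z=np.cross(x,y)
    R=np.stack([x,y,z],1)
    if tilt: R=Rn.from_rotvec(np.array(tiltaxis)*tilt).as_matrix()@R
    return R
def plan(wps,start=None,step=.045,turn=.13):
    "wps: list of (pos,R,grip[,nmin]); prints rows"
    if start is None:
        s=observe();p=np.array(s["tool_pos"]);R=Rn.from_rotvec(s["eef_rot"]).as_matrix()
    else: p,R=start
    rows=[]
    for w in wps:
        P,RT,g=w[:3];P=np.array(P,float);n0=w[3] if len(w)>3 else 1
        rv=Rn.from_matrix(R.T@RT).magnitude()
        n=max(n0,int(np.ceil(np.linalg.norm(P-p)/step)),int(np.ceil(rv/turn)))
        for k in range(n):
            m=n-k
            dp=np.round(R.T@(P-p)/m,4 if m==1 else 3)
            dr=np.round(Rn.from_matrix(R.T@RT).as_rotvec()/m,3)
            rows.append(list(map(float,dp))+list(map(float,dr))+[g])
            p=p+R@dp;R=R@Rn.from_rotvec(dr).as_matrix()
    for i in range(0,len(rows),8): print(str([rows[i:i+8]]).replace(" ","").replace("-0.0,","0,").replace(".0,",","))
    print(len(rows),"rows end",p.round(4))
E
python3 - <<'E'
from h import *
plan([((.50,.07,.25),rot_down(.12),1)])
E
```

```text
[[[-0.028,-0.001,-0.032,0,0.076,0,1],[-0.025,-0.002,-0.034,0,0.076,0,1],[-0.023,-0.001,-0.036,0,0.076,0,1],[-0.02,-0.002,-0.037,0,0.076,0,1],[-0.017,-0.001,-0.039,0,0.076,0,1],[-0.014,-0.002,-0.04,0,0.076,0,1],[-0.011,-0.001,-0.041,0,0.076,0,1],[-0.008,-0.002,-0.042,0,0.076,0,1]]]
[[[-0.005,-0.001,-0.042,0,0.076,0,1],[-0.001,-0.002,-0.043,0,0.076,0,1],[0.002,-0.001,-0.042,0,0.076,0,1],[0.005,-0.002,-0.042,0.001,0.075,-0.001,1],[0.0079,-0.0012,-0.0422,0,0.076,0,1]]]
13 rows end [0.5  0.07 0.25]
```

>>> move_arm([
  [[-0.028, -0.001, -0.032, 0, 0.076, 0, 1], [-0.025, -0.002, -0.034, 0, 0.076, 0, 1], [-0.023, -0.001, -0.036, 0, 0.076, 0, 1], [-0.02, -0.002, -0.037, 0, 0.076, 0, 1], [-0.017, -0.001, -0.039, 0, 0.076, 0, 1], [-0.014, -0.002, -0.04, 0, 0.076, 0, 1], [-0.011, -0.001, -0.041, 0, 0.076, 0, 1], [-0.008, -0.002, -0.042, 0, 0.076, 0, 1]],
])

```text
time_s: 0.95
tool_pos: [0.4197, 0.2654, 0.243]
eef_rot: [-1.536, -0.389, 0.389]
ft_force: [0.7, -0.8, -0.3]
grip_width: 0.0855
```

>>> move_arm([
  [[-0.005, -0.001, -0.042, 0, 0.076, 0, 1], [-0.001, -0.002, -0.043, 0, 0.076, 0, 1], [0.002, -0.001, -0.042, 0, 0.076, 0, 1], [0.005, -0.002, -0.042, 0.001, 0.075, -0.001, 1], [0.008, -0.001, -0.042, 0, 0.076, 0, 1], [0, 0, 0, 0, 0, 0, 1], [0, 0, 0, 0, 0, 0, 1]],
])

```text
time_s: 1.65
tool_pos: [0.5003, 0.07, 0.2499]
eef_rot: [-1.567, -0.093, 0.093]
ft_force: [0.4, 0.2, -0.6]
grip_width: 0.0853
```

Run:
```python
from h import *
s=observe();print(s["time_s"],s["tool_pos"],s["joint_positions"])
d=take("wrist","w1");crop(d,0,0,640,400,1.25,"w1")
```

```text
1.65 [0.50025276 0.06998108 0.24991008] [ 3.17537040e-02 -2.14258992e-01  1.94557230e+00  1.70460510e-03
  1.41038314e+00 -8.68776611e-02]
```

View pics/w1.png

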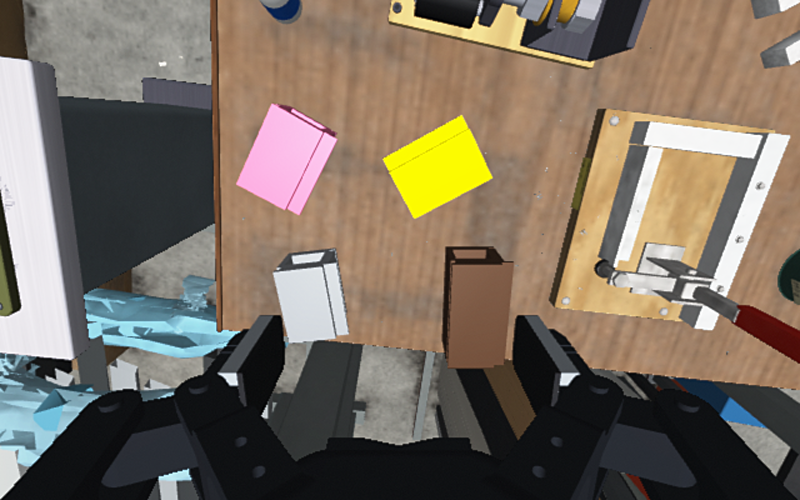

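Run:
```python
from h import *
d=load("w1");crop(d,210,190,430,305,3.6,"c1")
```

```text
(no output)
```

View pics/c1.png

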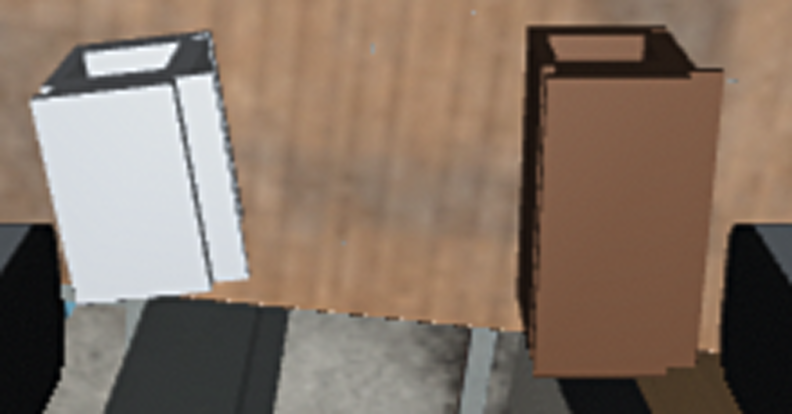

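Run:
```python
from h import *
np.set_printoptions(precision=4,suppress=True)
d=load("top0");w=load("w1")
O=lambda u,v:(380+u/5,155+v/5)
W=lambda u,v:(210+u/3.6,190+v/3.6)
def tri(a,b):
    o1,r1=ray(d,*a);o2,r2=ray(w,*b)
    M=np.stack([r1,-r2],1);t=np.linalg.lstsq(M,o2-o1,rcond=None)[0]
    p,q=o1+t[0]*r1,o2+t[1]*r2;return (p+q)/2,np.linalg.norm(p-q)
for n,a,b in [("b-+",(325,165),(545,78)),("b--",(552,140),(537,375)),("g-+",(398,515),(32,98)),("g--",(553,478),(75,303))]: print(n,tri(O(*a),W(*b)))
for n,ps in dict(brownTop=[(545,78),(690,78),(668,372),(537,375)],greyTop=[(32,98),(175,82),(212,290),(75,303)]).items():
    q=np.array([plane(w,*W(*p),.055) for p in ps]);print(n,q,np.linalg.norm(q-np.roll(q,-1,0),axis=1))
for n,ps in dict(brownLip=[(722,70),(695,366)],greyLip=[(214,72),(248,278)]).items():
    q=np.array([plane(w,*W(*p),.049) for p in ps]);print(n,q,np.linalg.norm(q[0]-q[1]))
```

```text
b-+ (array([0.5461, 0.0431, 0.1009]), np.float64(0.0011845265544925669))
b-- (array([ 0.563 , -0.0674,  0.0761]), np.float64(0.003720882571565096))
g-+ (array([ 0.392 , -0.0012,  0.0493]), np.float64(0.00032782852578724535))
g-- (array([ 0.4095, -0.0711,  0.055 ]), np.float64(0.0010196718359552512))
brownTop [[ 0.5551  0.0274  0.055 ]
 [ 0.6009  0.0329  0.055 ]
 [ 0.6146 -0.0746  0.055 ]
 [ 0.5697 -0.0811  0.055 ]] [0.046  0.1083 0.0453 0.1095]
greyTop [[ 0.3936  0.0014  0.055 ]
 [ 0.4386  0.0123  0.055 ]
 [ 0.4556 -0.0611  0.055 ]
 [ 0.4099 -0.0715  0.055 ]] [0.0463 0.0753 0.0469 0.0747]
brownLip [[ 0.6125  0.0348  0.049 ]
 [ 0.6257 -0.075   0.049 ]] 0.11053381725089097
greyLip [[ 0.4499  0.0148  0.049 ]
 [ 0.4669 -0.0587  0.049 ]] 0.07538454084024417
```

Run:
```python
from h import *
plan([((.5905,-.0235,.13),rot_down(.125),1),((.5905,-.0235,.022),rot_down(.125),1)])
```

```text
[[[0.02,0.03,-0.026,0,-0.001,0,1],[0.019,0.03,-0.026,-0.001,-0.001,0,1],[0.02,0.03,-0.026,0,-0.001,0,1],[0.0194,0.0298,-0.0267,-0.001,-0.002,0,1],[0,0.036,0,0,0,0,1],[0,0.036,0,0,0,0,1],[0,0.036,0,0,0,0,1]]]
7 rows end [ 0.5905 -0.0235  0.022 ]
```

>>> move_arm([
  [[0.02, 0.03, -0.026, 0, -0.001, 0, 1], [0.019, 0.03, -0.026, -0.001, -0.001, 0, 1], [0.02, 0.03, -0.026, 0, -0.001, 0, 1], [0.0194, 0.03, -0.0267, -0.001, -0.002, 0, 1], [0, 0, 0, 0, 0, 0, 1], [0, 0.036, 0, 0, 0, 0, 1], [0, 0.036, 0, 0, 0, 0, 1], [0, 0.036, 0, 0, 0, 0, 1]],
])

```text
time_s: 2.5
tool_pos: [0.5915, -0.0218, 0.0225]
eef_rot: [-1.569, -0.103, 0.098]
ft_force: [0.3, -0.5, -0.0]
grip_width: 0.0854
```

>>> move_arm([
  [[0, 0, 0, 0, 0, 0, 0.8], [0, 0, 0, 0, 0, 0, 0.7], [0, 0, 0, 0, 0, 0, 0.6], [0, 0, 0, 0, 0, 0, 0.5], [0, 0, 0, 0, 0, 0, 0.5], [0, 0, 0, 0, 0, 0, 0.5]],
])

```text
time_s: 3.1
tool_pos: [0.5921, -0.0239, 0.024]
eef_rot: [-1.57, -0.101, 0.095]
ft_force: [-1.5, 1.9, 4.7]
grip_width: 0.0567
```

Run:
```python
from h import *
s=observe();print(s)
d=take("wrist","w2");crop(d,0,0,640,400,1.25,"w2")
```

```text
{'time_s': 3.1, 'joint_positions': array([-1.30653990e-01,  2.12555497e-01,  1.92702819e+00, -4.91813072e-04,
        9.98483416e-01, -2.55342711e-01]), 'qvel': array([-0.00123092,  0.0023749 , -0.00168105,  0.00346607,  0.00604596,
       -0.00128404]), 'tau': array([-4.41944199e-01, -3.83473635e+01, -2.93103808e+01, -1.61139630e-01,
       -2.71974904e-01,  3.43418587e-02]), 'tool_pos': array([ 0.59208064, -0.02385502,  0.02397392]), 'eef_rot': array([-1.56964902, -0.10079882,  0.0954848 ]), 'ft_force': array([-1.48141325,  1.94845504,  4.69509662]), 'moment': array([ 0.13144496,  0.17132653, -0.01761988]), 'grip_width': 0.056718303767228744}
```

View pics/w2.png

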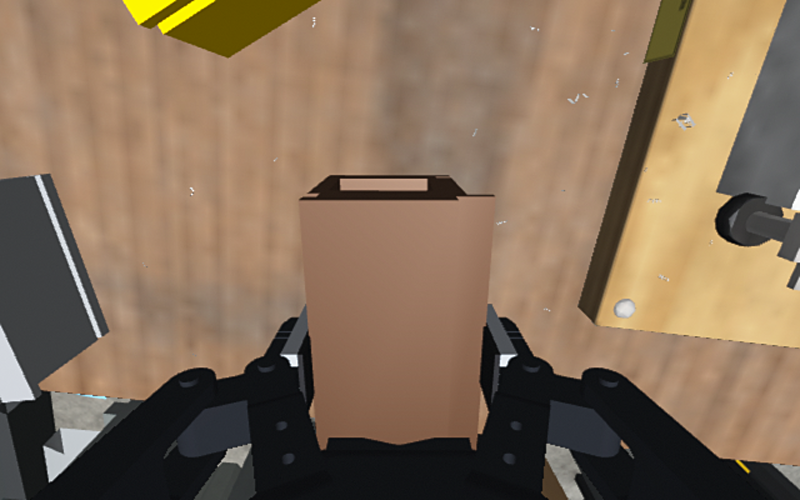

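```bash
cat >> h.py <<'E'
X=np.array([.9962,-.0872,0]);Y=np.array([.0872,.9962,0]);O=np.array([.5299,.3578,0])
def nest(x,y,z): return O+X*x+Y*y+np.array([0,0,z])
E
python3 - <<'E'
from h import *
np.set_printoptions(precision=4,suppress=True)
w=load("w2");s=observe();R=Rn.from_rotvec(s["eef_rot"]).as_matrix();p=s["tool_pos"]
for q,z in [((305,198),.055),((457,198),.055),((494,195),.049),((300,198),.055)]:
    a=plane(w,q[0]/1.25,q[1]/1.25,z);print(a,R.T@(a-p))
print(nest(.004,.035,.037))
E
```

```text
[0.559  0.0277 0.055 ] [-0.0263 -0.0312  0.0553]
[0.6023 0.0331 0.055 ] [ 0.0174 -0.031   0.0553]
[0.6143 0.0344 0.049 ] [ 0.0294 -0.025   0.055 ]
[0.5576 0.0276 0.055 ] [-0.0277 -0.0312  0.0553]
[0.5369 0.3923 0.037 ]
```

Run:
```python
from h import *
R=rot_down(-.087);s=observe()
p=s["tool_pos"]
plan([((p[0],p[1],.13),Rn.from_rotvec(s["eef_rot"]).as_matrix(),.5),(nest(.004,.035,.15),R,.5),(nest(.004,.035,.06),R,.5)],step=.042)
```

```text
[[[0,-0.035,0,0,0,0,0.5],[0,-0.036,0,0,0,0,0.5],[0.0003,-0.035,-0.0001,0,0,0,0.5],[0,-0.002,0.038,0,0.019,0,0.5],[-0.001,-0.002,0.038,0,0.019,0,0.5],[-0.002,-0.002,0.038,0,0.019,0,0.5],[-0.002,-0.002,0.038,0,0.019,0,0.5],[-0.003,-0.002,0.038,0,0.019,0,0.5]]]
[[[-0.004,-0.002,0.038,0,0.019,0.001,0.5],[-0.005,-0.002,0.038,0,0.02,0,0.5],[-0.005,-0.002,0.038,0,0.019,0.001,0.5],[-0.006,-0.001,0.038,0,0.02,0,0.5],[-0.007,-0.002,0.037,0,0.019,0.001,0.5],[-0.0078,-0.0015,0.0378,0.001,0.02,0,0.5],[0,0.03,0,0,0,0,0.5],[0,0.03,0,0,0,0,0.5]]]
[[[-0.0001,0.03,-0.0001,0,0,0,0.5]]]
17 rows end [0.5369 0.3923 0.06  ]
```

>>> move_arm([
  [[0, -0.035, 0, 0, 0, 0, 0.4], [0, -0.036, 0, 0, 0, 0, 0.4], [0, -0.035, 0, 0, 0, 0, 0.4], [0, -0.002, 0.038, 0, 0.019, 0, 0.4], [-0.001, -0.002, 0.038, 0, 0.019, 0, 0.4], [-0.002, -0.002, 0.038, 0, 0.019, 0, 0.4], [-0.002, -0.002, 0.038, 0, 0.019, 0, 0.4], [-0.003, -0.002, 0.038, 0, 0.019, 0, 0.4]],
])

```text
time_s: 3.95
tool_pos: [0.5659, 0.1661, 0.1381]
eef_rot: [-1.572, -0.023, 0.022]
ft_force: [1.4, 0.6, -1.0]
grip_width: 0.0565
```

>>> move_arm([
  [[-0.004, -0.002, 0.038, 0, 0.019, 0.001, 0.4], [-0.005, -0.002, 0.038, 0, 0.02, 0, 0.4], [-0.005, -0.002, 0.038, 0, 0.019, 0.001, 0.4], [-0.006, -0.001, 0.038, 0, 0.02, 0, 0.4], [-0.007, -0.002, 0.037, 0, 0.019, 0.001, 0.4], [-0.008, -0.0015, 0.038, 0.001, 0.02, 0, 0.4], [0, 0, 0, 0, 0, 0, 0.4], [0, 0, 0, 0, 0, 0, 0.4]],
])

```text
time_s: 4.75
tool_pos: [0.5352, 0.3931, 0.148]
eef_rot: [-1.57, 0.069, -0.065]
ft_force: [-0.7, -1.0, -1.6]
grip_width: 0.0568
```

Run:
```python
from h import *
s=observe();print(s["tool_pos"],s["eef_rot"],s["grip_width"],s["ft_force"])
R=rot_down(-.087)
plan([(nest(.004,.035,.10),R,.4),(nest(.004,.035,.045),R,.4),(nest(.004,.035,.036),R,.4)],step=.03)
d=take("wrist","w3");crop(d,0,0,640,400,1.25,"w3")
d=take("top","t3");crop(d,235,115,375,230,5.5,"t3")
```

```text
[0.53520776 0.3931121  0.14799256] [-1.57045159  0.06875714 -0.06506089] 0.056845626942771274 [-0.67890795 -0.9951689  -1.57984193]
[[[0.001,0.024,0,0,0.001,-0.001,0.4],[0.0009,0.024,-0.0006,0.001,0.001,-0.001,0.4],[0,0.027,0,0,0,0,0.4],[0,0.028,0,0,0,0,0.4],[0,0.009,0,0,0,0,0.4]]]
5 rows end [0.5369 0.3923 0.036 ]
```

View pics/w3.png

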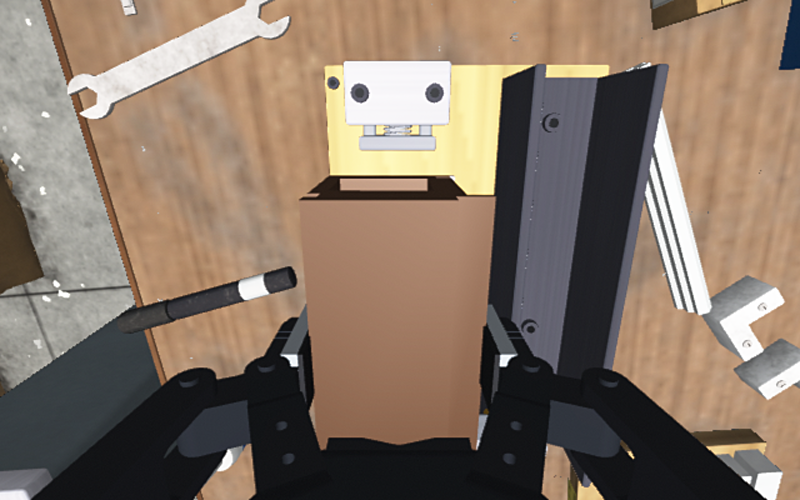

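View pics/t3.png

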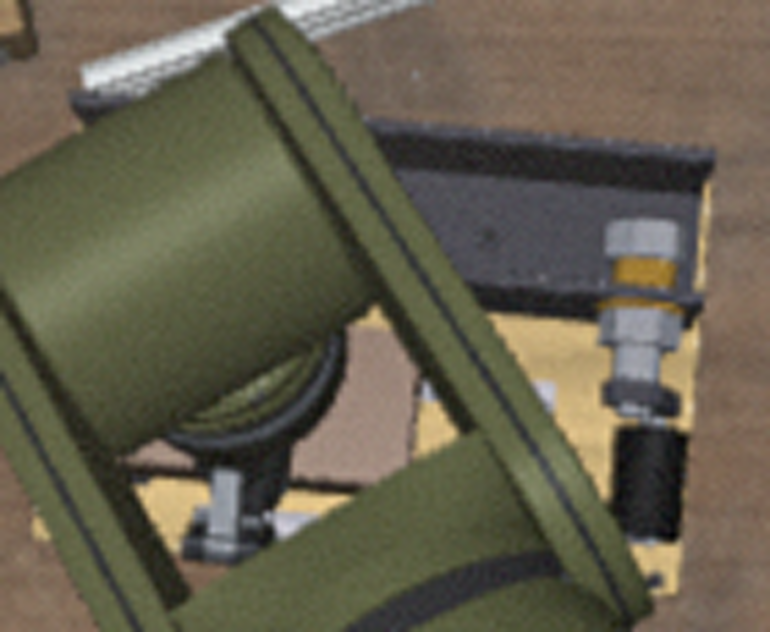

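Run:
```python
from h import *
w=load("w3")
for n,q,z in [("padL",(360,150),.06),("padR",(436,150),.06),("blkL",(345,122),.062),("blkR",(450,124),.062),("fwall",(545,65),.08),("bwall",(667,65),.08)]:
    a=plane(w,q[0]/1.25,q[1]/1.25,z)-O;print(n,a@X,a@Y)
```

```text
padL -0.019436152713724744 0.09610850879955252
padR 0.024020931115906138 0.09619843080528889
blkL -0.027162754719690197 0.11139101662843699
blkR 0.03118593832943399 0.11044362645493998
fwall 0.07443201197515373 0.13837437965729923
bwall 0.13426273361656052 0.13847922627084483
```

>>> move_arm([
  [[0.001, 0.024, 0, 0, 0.001, -0.001, 0.4], [0.001, 0.024, -0.001, 0.001, 0.001, -0.001, 0.4], [0, 0, 0, 0, 0, 0, 0.4], [0, 0.027, 0, 0, 0, 0, 0.4]],
])

```text
time_s: 5.25
tool_pos: [0.5405, 0.392, 0.0776]
eef_rot: [-1.564, 0.066, -0.076]
ft_force: [1.3, 1.5, -0.0]
grip_width: 0.0569
```

Run:
```python
from h import *
s=observe();print(s["tool_pos"],s["qvel"].round(3))
w=take("wrist","w4");crop(w,0,0,640,400,1.25,"w4")
s=observe();print(s["tool_pos"],s["eef_rot"])
R=rot_down(-.087)
plan([(nest(.005,.035,.05),R,.4),(nest(.005,.035,.036),R,.4)],step=.02)
```

```text
[0.54047831 0.39196742 0.07757971] [ 0.003  0.311  0.146  0.002 -0.46  -0.002]
[0.53695611 0.38982226 0.07055103] [-1.57019949  0.07285841 -0.06937371]
[[[0,0.01,0.001,0,-0.002,-0.001,0.4],[0.0008,0.0105,0.0015,0.001,-0.002,-0.001,0.4],[0,0.014,0,0,0,0,0.4]]]
3 rows end [0.5379 0.3922 0.036 ]
```

View pics/w4.png

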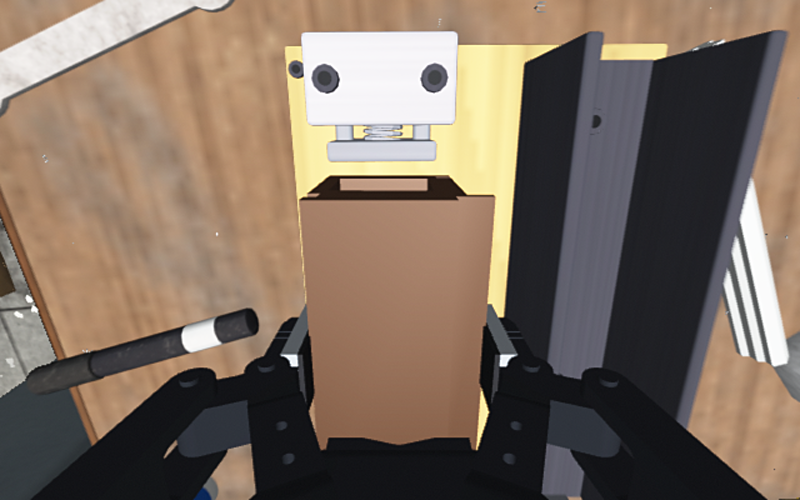

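Run:
```python
from h import *
w=load("w4")
for n,q,z in [("padL",(327,160),.06),("padR",(437,160),.06),("blkL",(303,122),.062),("blkR",(456,124),.062),("fwall",(603,32),.08),("bwall",(787,32),.08),("offL",(302,198),.102),("offLip",(494,196),.096)]:
    a=plane(w,q[0]/1.25,q[1]/1.25,z)-O;print(n,a@X,a@Y)
s=observe();print(s["tool_pos"],(s["tool_pos"]-O)@X,(s["tool_pos"]-O)@Y)
c=-np.array(w["R"]).T@w["t"];R=Rn.from_rotvec(s["eef_rot"]).as_matrix();print(R.T@(c-s["tool_pos"]))
```

```text
padL -0.02018564400080709 0.09668542973100225
padR 0.023931294493559102 0.09651107338721197
blkL -0.028258079179917052 0.11125018448901128
blkR 0.030722064715563935 0.11031508639086908
fwall 0.07435257819008642 0.1385502217162036
bwall 0.1339976042960984 0.13842978527882063
offL -0.021248379478737464 0.08902066850168198
offLip 0.03878730624316586 0.08829057963136773
[0.53695611 0.38982226 0.07055103] 0.00423695562519323 0.03251587237566464
[ 0.00251543 -0.15039113  0.07810061]
```

Run:
```python
from h import *
R=rot_down(-.087)
plan([(nest(.005,.037,.05),R,.4),(nest(.005,.037,.036),R,.4,2)],step=.02)
```

```text
[[[0,0.01,0.002,0,-0.002,-0.001,0.4],[0.0008,0.0105,0.0025,0.001,-0.002,-0.001,0.4],[0,0.007,0,0,0,0,0.4],[0,0.007,0,0,0,0,0.4]]]
4 rows end [0.5381 0.3942 0.036 ]
```

>>> move_arm([
  [[0, 0.01, 0.002, 0, -0.002, -0.001, 0.4], [0.001, 0.01, 0.0025, 0.001, -0.002, -0.001, 0.4], [0, 0, 0, 0, 0, 0, 0.4], [0, 0.005, 0, 0, 0, 0, 0.4], [0, 0.005, 0, 0, 0, 0, 0.4], [0, 0, 0, 0, 0, 0, 0.4]],
])

```text
time_s: 5.9
tool_pos: [0.5386, 0.3958, 0.0429]
eef_rot: [-1.568, 0.066, -0.068]
ft_force: [-0.3, -0.5, -1.5]
grip_width: 0.0569
```

>>> move_arm([
  [[0, 0.004, 0, 0, 0, 0, 0.4], [0, 0.004, 0, 0, 0, 0, 0.4], [0, 0, 0, 0, 0, 0, 0.4], [0, 0, 0, 0, 0, 0, 0.4]],
])

```text
time_s: 6.3
tool_pos: [0.5393, 0.3963, 0.036]
eef_rot: [-1.567, 0.064, -0.069]
ft_force: [-0.9, 0.5, 1.8]
grip_width: 0.0569
```

Run:
```python
from h import *
w=take("wrist","w5");crop(w,0,0,640,400,1.25,"w5")
s=observe();print(s["tool_pos"],s["eef_rot"],s["ft_force"],(s["tool_pos"]-O)@X,(s["tool_pos"]-O)@Y)
```

```text
[0.53928414 0.39626787 0.03605356] [-1.56718833  0.06436982 -0.06899793] [-1.47744857  0.85615185  2.29644418] 0.005994085132042859 0.03913999248214503
```

View pics/w5.png

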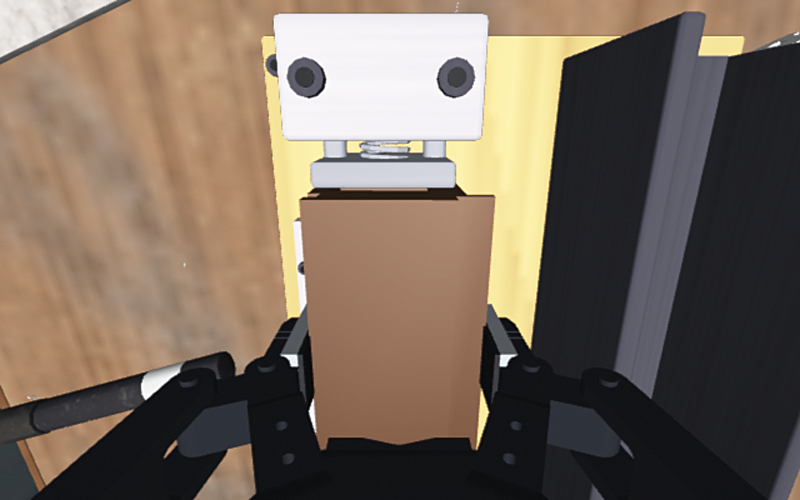

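>>> move_arm([
  [[0, 0.0015, 0, 0, 0, 0, 0.4], [0, 0, 0, 0, 0, 0, 0.4], [0, 0, 0, 0, 0, 0, 0.75], [0, 0, 0, 0, 0, 0, 0.8], [0, 0, 0, 0, 0, 0, 0.8], [0, 0, 0, 0, 0, 0, 0.8]],
])

```text
time_s: 6.95
tool_pos: [0.5388, 0.3958, 0.0335]
eef_rot: [-1.568, 0.066, -0.068]
ft_force: [0.3, -0.7, 0.2]
grip_width: 0.0682
```

Run:
```python
from h import *
s=observe();print(s["tool_pos"],s["ft_force"],s["grip_width"])
p=s["tool_pos"];R=Rn.from_rotvec(s["eef_rot"]).as_matrix()
G=np.array([.4301,-.0285,0])
plan([(p+[0,0,.12],R,.8),(G+[0,0,.14],rot_down(.227),1),(G+[0,0,.022],rot_down(.227),1)])
```

```text
[0.53876062 0.39582377 0.03347776] [ 0.28393597 -0.65121347  0.17633568] 0.06824176424758623
[[[0,-0.04,0,0,0,0,0.8],[0,-0.04,0,0,0,0,0.8],[0.0002,-0.04,0.0002,0,0,0,0.8],[-0.007,0.001,-0.043,0,-0.031,0,1],[-0.009,0.001,-0.043,0,-0.031,0,1],[-0.01,0.001,-0.043,0,-0.031,0,1],[-0.011,0.001,-0.042,0,-0.031,0,1],[-0.012,0.001,-0.042,0,-0.031,0,1]]]
[[[-0.014,0.002,-0.042,0,-0.031,0,1],[-0.015,0.001,-0.041,0,-0.032,0,1],[-0.016,0.002,-0.041,0,-0.031,0.001,1],[-0.018,0.001,-0.04,-0.001,-0.032,0,1],[-0.0192,0.0017,-0.039,0,-0.031,0.001,1],[0,0.039,0,0,0,0,1],[0,0.039,0,0,0,0,1],[0,0.04,-0.0001,0,0,0,1]]]
16 rows end [ 0.4301 -0.0285  0.022 ]
```

>>> move_arm([
  [[0, -0.04, 0, 0, 0, 0, 0.8], [0, -0.04, 0, 0, 0, 0, 0.8], [0, -0.04, 0, 0, 0, 0, 0.8], [-0.007, 0.001, -0.043, 0, -0.031, 0, 1], [-0.009, 0.001, -0.043, 0, -0.031, 0, 1], [-0.01, 0.001, -0.043, 0, -0.031, 0, 1], [-0.011, 0.001, -0.042, 0, -0.031, 0, 1], [-0.012, 0.001, -0.042, 0, -0.031, 0, 1]],
])

```text
time_s: 7.75
tool_pos: [0.484, 0.1823, 0.1482]
eef_rot: [-1.568, -0.058, 0.055]
ft_force: [0.3, -0.2, 0.4]
grip_width: 0.0851
```

>>> move_arm([
  [[-0.014, 0.002, -0.042, 0, -0.031, 0, 1], [-0.015, 0.001, -0.041, 0, -0.032, 0, 1], [-0.016, 0.002, -0.041, 0, -0.031, 0.001, 1], [-0.018, 0.001, -0.04, -0.001, -0.032, 0, 1], [-0.0192, 0.0017, -0.039, 0, -0.031, 0.001, 1], [0, 0, 0, 0, 0, 0, 1], [0, 0, 0, 0, 0, 0, 1]],
])

```text
time_s: 8.45
tool_pos: [0.4299, -0.0293, 0.1403]
eef_rot: [-1.563, -0.177, 0.175]
ft_force: [0.1, 0.3, -0.5]
grip_width: 0.0856
```

Run:
```python
from h import *
s=observe();print(s["time_s"],s["tool_pos"],s["eef_rot"],s["joint_positions"])
G=np.array([.4301,-.0285,0])
plan([(G+[0,0,.022],rot_down(.227),1)])
w=take("wrist","w6");crop(w,0,0,640,400,1.25,"w6")
t=take("top","t6");crop(t,235,115,375,230,5.5,"t6")
```

```text
8.45 [ 0.42989144 -0.0292517   0.14026042] [-1.56279286 -0.17658119  0.17522162] [-1.93337679e-01 -3.13061952e-01  2.21221287e+00  1.11492152e-03
  1.24186848e+00 -4.17772384e-01]
[[[0,0.039,0,0,-0.001,0,1],[0,0.04,0,0,-0.001,0,1],[0.0003,0.0393,0.0006,-0.001,-0.001,0.001,1]]]
3 rows end [ 0.4301 -0.0285  0.022 ]
```

View pics/w6.png

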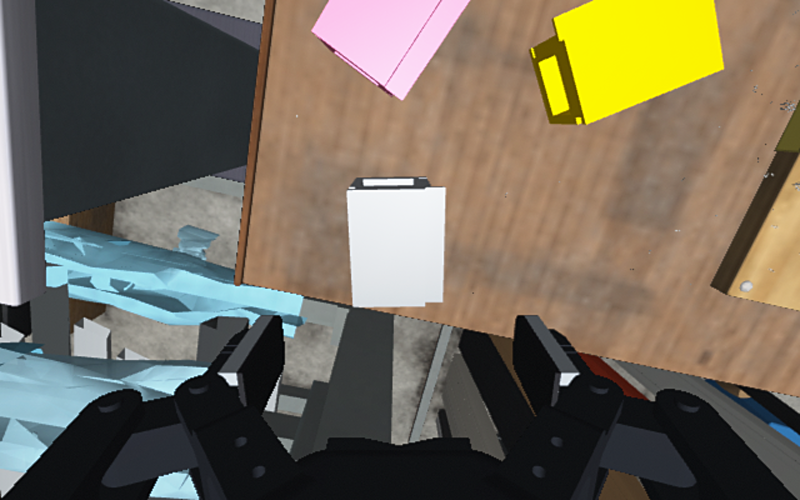

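View pics/t6.png

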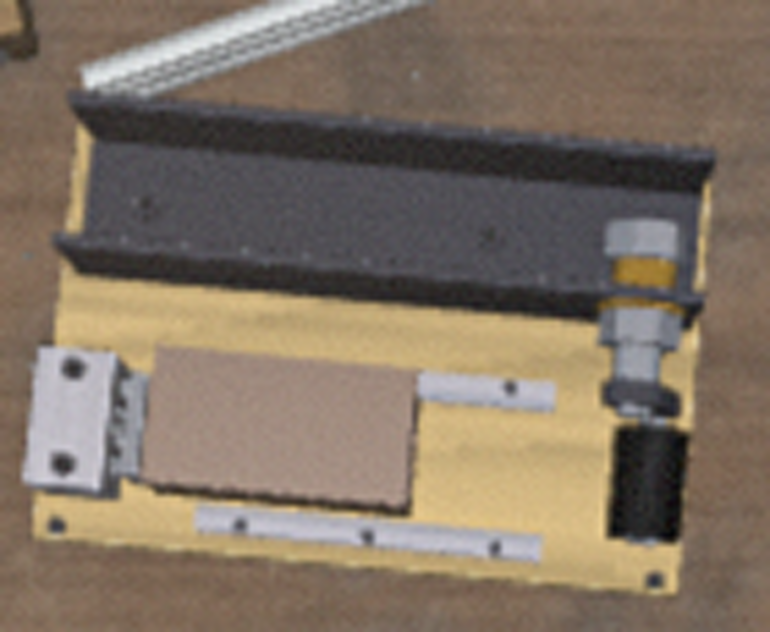

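>>> move_arm([
  [[0, 0.039, 0, 0, -0.001, 0, 1], [0, 0.04, 0, 0, -0.001, 0, 1], [0, 0.039, 0.0006, -0.001, -0.001, 0.001, 1], [0, 0, 0, 0, 0, 0, 0.7], [0, 0, 0, 0, 0, 0, 0.6], [0, 0, 0, 0, 0, 0, 0.5], [0, 0, 0, 0, 0, 0, 0.4], [0, 0, 0, 0, 0, 0, 0.4]],
])

```text
time_s: 9.35
tool_pos: [0.4314, -0.0281, 0.0241]
eef_rot: [-1.565, -0.183, 0.178]
ft_force: [-0.4, 0.6, -0.9]
grip_width: 0.0567
```

Run:
```python
from h import *
s=observe();print(s["tool_pos"],s["ft_force"],s["grip_width"])
t=load("t6");J=lambda u,v:(235+u/5.5,115+v/5.5)
for q,z in [((418,372),.061),((412,505),.067),((153,350),.061),((142,478),.067)]:
    a=plane(t,*J(*q),z)-O;print(a@X,a@Y)
w=take("wrist","w7");crop(w,0,0,640,400,1.25,"w7")
```

```text
[ 0.43139894 -0.02805186  0.02405084] [-0.44080115  0.60379637 -0.93142005] 0.05672032579389396
0.033316284842243374 -0.016348285836898784
-0.02280860976896295 -0.019520939510215
0.03217925395087639 0.09430515335285504
-0.022057523947804702 0.09198033225529728
```

View pics/w7.png

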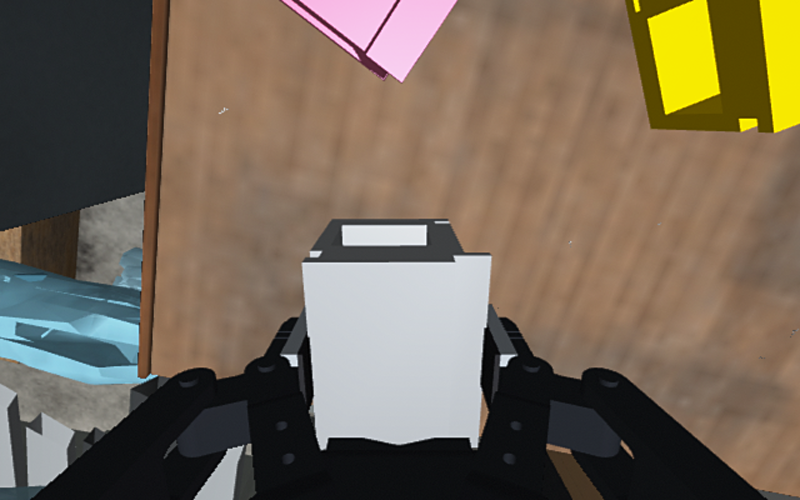

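Run:
```python
from h import *
s=observe();R=Rn.from_rotvec(s["eef_rot"]).as_matrix();p=s["tool_pos"]
w=load("w7")
for q,z in [((303,262),.055),((455,262),.055),((492,254),.049)]:
    a=plane(w,q[0]/1.25,q[1]/1.25,z);print(R.T@(a-p))
T=rot_down(-.087)
plan([(p+[0,0,.12],R,.4),(nest(.005,-.0575,.14),T,.4)],step=.042)
```

```text
[-0.02798025 -0.0314177   0.03560748]
[ 0.01795946 -0.03131922  0.03555488]
[ 0.03049434 -0.02529319  0.03604852]
[[[0,-0.04,0,0,0,0,0.4],[0,-0.04,0,0,0,0,0.4],[0.0003,-0.04,-0.0002,0,0,0,0.4],[0.019,0,0.033,0,0.035,0,0.4],[0.018,0,0.034,0,0.035,0,0.4],[0.017,0.001,0.034,0,0.035,0,0.4],[0.015,0,0.035,0,0.035,0,0.4],[0.014,0.001,0.035,0,0.035,0,0.4]]]
[[[0.013,0,0.036,0,0.036,0.001,0.4],[0.012,0.001,0.036,0,0.035,0.001,0.4],[0.01,0,0.037,0.001,0.036,0,0.4],[0.0093,0.0005,0.0366,0,0.035,0.001,0.4]]]
12 rows end [0.5299 0.3    0.14  ]
```

>>> move_arm([
  [[0, -0.04, 0, 0, 0, 0, 0.4], [0, -0.04, 0, 0, 0, 0, 0.4], [0, -0.04, 0, 0, 0, 0, 0.4], [0.019, 0, 0.033, 0, 0.035, 0, 0.4], [0.018, 0, 0.034, 0, 0.035, 0, 0.4], [0.017, 0.001, 0.034, 0, 0.035, 0, 0.4], [0.015, 0, 0.035, 0, 0.035, 0, 0.4], [0.014, 0.001, 0.035, 0, 0.035, 0, 0.4]],
])

```text
time_s: 10.2
tool_pos: [0.4853, 0.156, 0.141]
eef_rot: [-1.571, -0.043, 0.041]
ft_force: [0.2, -1.1, -0.4]
grip_width: 0.0569
```

>>> move_arm([
  [[0.013, 0, 0.036, 0, 0.036, 0.001, 0.4], [0.012, 0.001, 0.036, 0, 0.035, 0.001, 0.4], [0.01, 0, 0.037, 0.001, 0.036, 0, 0.4], [0.0093, 0.0005, 0.0366, 0, 0.035, 0.001, 0.4], [0, 0, 0, 0, 0, 0, 0.4], [0, 0, 0, 0, 0, 0, 0.4], [0, 0, 0, 0, 0, 0, 0.4]],
])

```text
time_s: 10.9
tool_pos: [0.5286, 0.2995, 0.1385]
eef_rot: [-1.57, 0.071, -0.066]
ft_force: [-0.5, 0.5, -1.3]
grip_width: 0.0566
```

Run:
```python
from h import *
s=observe();print(s["time_s"],s["tool_pos"],s["eef_rot"],s["ft_force"])
w=take("wrist","w8");crop(w,0,0,640,400,1.25,"w8")
T=rot_down(-.087)
plan([(nest(.005,-.056,.055),T,.4),(nest(.005,-.056,.036),T,.4,4)],step=.03)
```

```text
10.9 [0.52860107 0.29950254 0.13851875] [-1.56986638  0.07144956 -0.06588776] [-0.45934474  0.52096582 -1.26797779]
[[[0,0.028,0.001,0,0,-0.001,0.4],[0.001,0.028,0.001,0,0,-0.001,0.4],[0.0004,0.0276,0.0004,0,-0.001,-0.001,0.4],[0,0.005,0,0,0,0,0.4],[0,0.005,0,0,0,0,0.4],[0,0.004,0,0,0,0,0.4],[0,0.005,0,0,0,0,0.4]]]
7 rows end [0.53   0.3015 0.036 ]
```

View pics/w8.png

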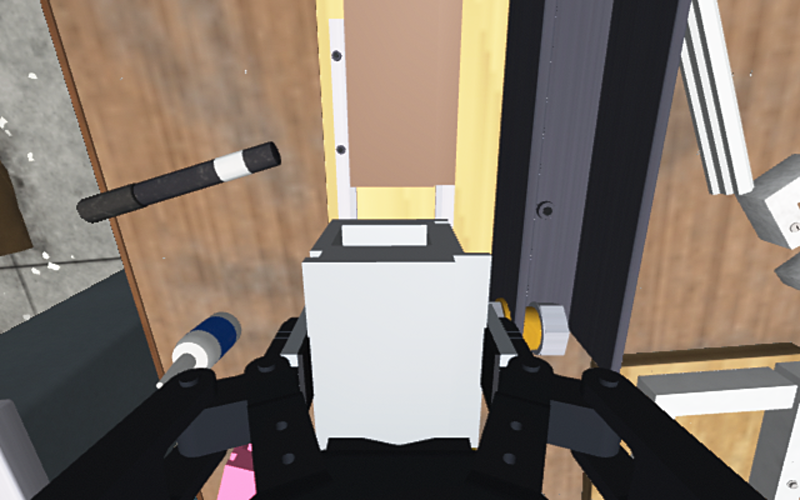

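Run:
```python
from h import *
w=load("w8")
for q,z in [((350,186),.067),((455,186),.067),((305,262),.031+.1385),((455,262),.031+.1385),((534,330),.06),((568,330),.06)]:
    a=plane(w,q[0]/1.25,q[1]/1.25,z)-O;print(a@X,a@Y)
```

```text
-0.022259396579205813 -0.015625450749191878
0.03503395624424895 -0.015610230364441128
-0.023847816972330863 -0.02239604086161206
0.021519540400104693 -0.022357675274783897
0.08989137870302735 -0.1079122143110481
0.11136382367649982 -0.10788153625397971
```

>>> move_arm([
  [[0, 0.028, 0.001, 0, 0, -0.001, 0.4], [0.001, 0.028, 0, 0, 0, -0.001, 0.4], [0.0004, 0.02, 0, 0, -0.001, -0.001, 0.4], [0, 0, 0, 0, 0, 0, 0.4], [0, 0, 0, 0, 0, 0, 0.4]],
])

```text
time_s: 11.45
tool_pos: [0.5301, 0.3004, 0.0628]
eef_rot: [-1.57, 0.069, -0.068]
ft_force: [1.1, 0.0, -0.8]
grip_width: 0.0566
```

Run:
```python
from h import *
s=observe();print(s["time_s"],s["tool_pos"],s["eef_rot"],s["ft_force"],(s["tool_pos"]-O)@X,(s["tool_pos"]-O)@Y)
w=take("wrist","w9");crop(w,0,0,640,400,1.25,"w9")
```

```text
11.45 [0.53014448 0.30037211 0.06283821] [-1.56974473  0.0687714  -0.06793361] [ 1.06342468  0.00650488 -0.84225916] 0.005251262803228985 -0.057188345214612
```

View pics/w9.png

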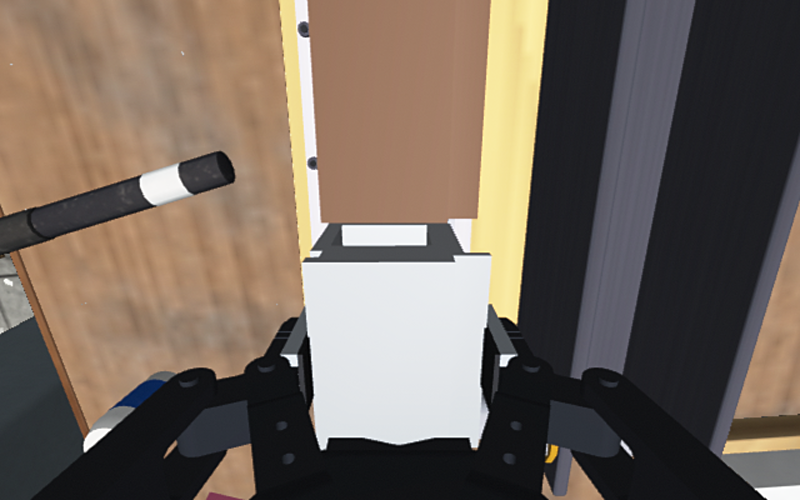

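>>> move_arm([
  [[0, 0.01, 0.001, 0, 0, 0, 0.4], [0, 0.007, 0, 0, 0, 0, 0.4], [0, 0.005, 0, 0, 0, 0, 0.4], [0, 0.004, 0, 0, 0, 0, 0.4], [0, 0.001, 0, 0, 0, 0, 0.4], [0, 0, 0, 0, 0, 0, 0.4], [0, 0, 0, 0, 0, 0, 0.4]],
])

```text
time_s: 12.2
tool_pos: [0.5304, 0.3023, 0.0356]
eef_rot: [-1.569, 0.068, -0.068]
ft_force: [0.2, 0.1, -1.5]
grip_width: 0.057
```

>>> move_arm([
  [[0, 0.0015, 0, 0, 0, 0, 0.4], [0, 0, 0, 0, 0, 0, 0.4]],
])

```text
time_s: 12.4
tool_pos: [0.5306, 0.3024, 0.035]
eef_rot: [-1.569, 0.067, -0.068]
ft_force: [-1.1, -1.0, 4.6]
grip_width: 0.0568
```

Run:
```python
from h import *
s=observe();print(s["time_s"],s["tool_pos"],s["ft_force"],(s["tool_pos"]-O)@X,(s["tool_pos"]-O)@Y)
w=take("wrist","w10");crop(w,0,0,640,400,1.25,"w10")
```

```text
12.4 [0.53063616 0.30238865 0.03503268] [-1.05943641 -1.00213021  4.64862673] 0.005565233215018662 -0.05513659250760445
```

View pics/w10.png

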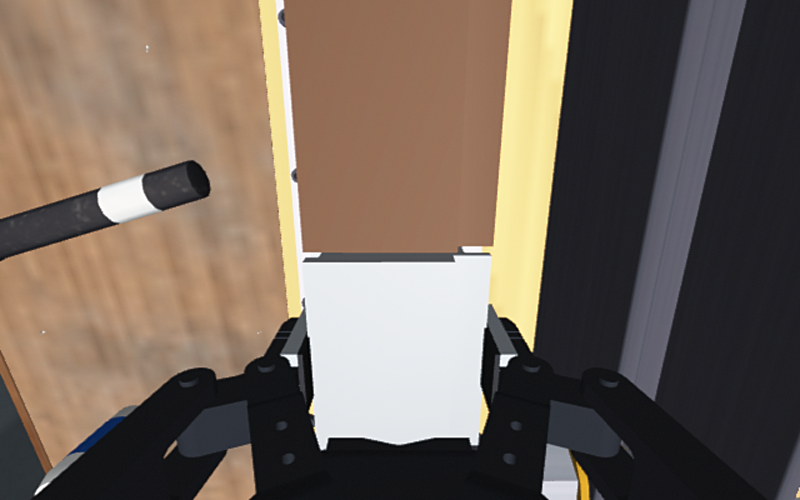

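Run:
```python
from h import *
s=observe();p=s["tool_pos"];R=Rn.from_rotvec(s["eef_rot"]).as_matrix()
H=nest(.0955,-.107,0);print(H)
plan([(p+[0,0,.12],R,.8,4),(H+[0,0,.19],rot_down(1.484),1)],step=.04)
```

```text
[0.6157067 0.242879  0.       ]
[[[0,-0.03,0,0,0,0,0.8],[0,-0.03,0,0,0,0,0.8],[0,-0.03,0,0,0,0,0.8],[0,-0.03,0.0001,0,0,0,0.8],[0.007,-0.003,-0.004,0,-0.121,0,1],[0.006,-0.003,-0.005,0,-0.121,0,1],[0.006,-0.003,-0.006,0,-0.121,0,1],[0.005,-0.003,-0.006,0,-0.121,0,1]]]
[[[0.004,-0.003,-0.007,0,-0.121,0,1],[0.003,-0.002,-0.007,0,-0.121,0,1],[0.003,-0.003,-0.008,0,-0.121,0,1],[0.002,-0.002,-0.008,0,-0.12,0,1],[0.001,-0.003,-0.008,0,-0.121,0,1],[0,-0.002,-0.008,0,-0.12,0,1],[-0.001,-0.003,-0.008,0,-0.121,0,1],[-0.002,-0.002,-0.007,0,-0.12,0,1]]]
[[[-0.0037,-0.003,-0.007,0,-0.121,0.001,1]]]
17 rows end [0.6157 0.2429 0.19  ]
```

>>> move_arm([
  [[0, 0, 0, 0, 0, 0, 0.7], [0, 0, 0, 0, 0, 0, 0.8], [0, 0, 0, 0, 0, 0, 0.8], [0, 0, 0, 0, 0, 0, 0.8], [0, 0, 0, 0, 0, 0, 0.8]],
])

```text
time_s: 12.95
tool_pos: [0.5301, 0.3021, 0.0338]
eef_rot: [-1.57, 0.068, -0.067]
ft_force: [0.1, -1.3, -1.0]
grip_width: 0.0681
```

>>> move_arm([
  [[0, -0.02, 0, 0, 0, 0, 0.8], [0, -0.035, 0, 0, 0, 0, 0.8], [0, -0.035, 0, 0, 0, 0, 0.8], [0, -0.03, 0, 0, 0, 0, 0.8], [0.007, -0.003, -0.004, 0, -0.121, 0, 1], [0.006, -0.003, -0.005, 0, -0.121, 0, 1], [0.006, -0.003, -0.006, 0, -0.121, 0, 1], [0.005, -0.003, -0.006, 0, -0.121, 0, 1]],
])

```text
time_s: 13.75
tool_pos: [0.5566, 0.2832, 0.1661]
eef_rot: [-1.547, -0.316, 0.316]
ft_force: [-0.2, -0.8, -0.0]
grip_width: 0.0856
```

>>> move_arm([
  [[0.004, -0.003, -0.007, 0, -0.121, 0, 1], [0.003, -0.002, -0.007, 0, -0.121, 0, 1], [0.003, -0.003, -0.008, 0, -0.121, 0, 1], [0.002, -0.002, -0.008, 0, -0.12, 0, 1], [0.001, -0.003, -0.008, 0, -0.121, 0, 1], [0, -0.002, -0.008, 0, -0.12, 0, 1], [-0.001, -0.003, -0.008, 0, -0.121, 0, 1], [-0.002, -0.002, -0.007, 0, -0.12, 0, 1]],
])

```text
time_s: 14.55
tool_pos: [0.6096, 0.2475, 0.186]
eef_rot: [-1.298, -1.058, 1.058]
ft_force: [-0.6, 0.5, -0.8]
grip_width: 0.0856
```

>>> move_arm([
  [[-0.0037, -0.003, -0.007, 0, -0.121, 0.001, 1], [0, 0, 0, 0, 0, 0, 1], [0, 0, 0, 0, 0, 0, 1], [0, 0, 0, 0, 0, 0, 1]],
])

```text
time_s: 14.95
tool_pos: [0.615, 0.2428, 0.1886]
eef_rot: [-1.25, -1.143, 1.145]
ft_force: [0.3, 0.5, 0.4]
grip_width: 0.0854
```

Run:
```python
from h import *
s=observe();print(s["time_s"],s["tool_pos"],s["eef_rot"],s["joint_positions"])
w=take("wrist","w11");crop(w,0,0,640,400,1.25,"w11")
t=take("top","t11");crop(t,235,115,375,230,5.5,"t11")
t=take("side","s11");crop(t,240,170,360,280,6,"s11")
```

```text
14.95 [0.61498785 0.24282401 0.18864719] [-1.24960429 -1.14279974  1.14509783] [ 2.95133735e-01  1.77269199e-01  1.66346940e+00 -5.83857295e-04
  1.30208852e+00 -1.18726434e+00]
```

View pics/w11.png

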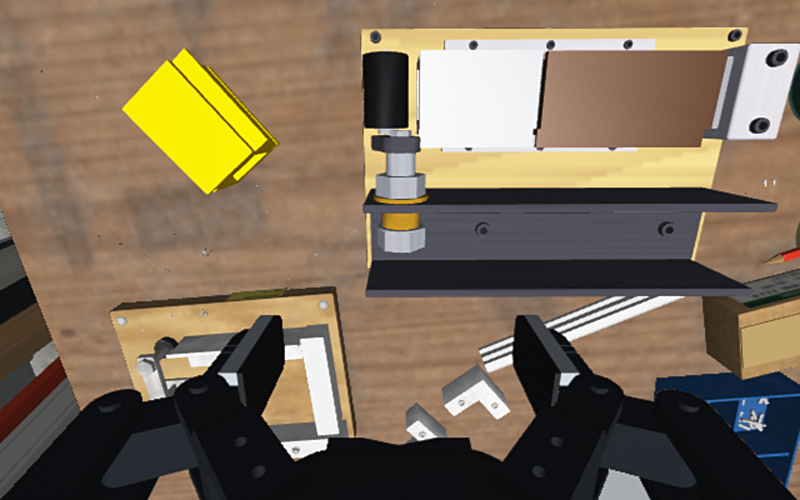

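View pics/t11.png

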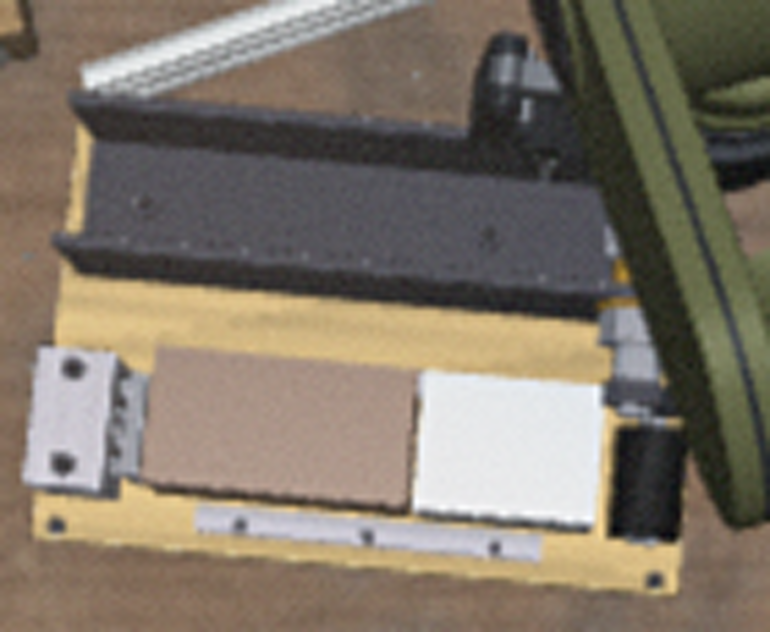

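View pics/s11.png

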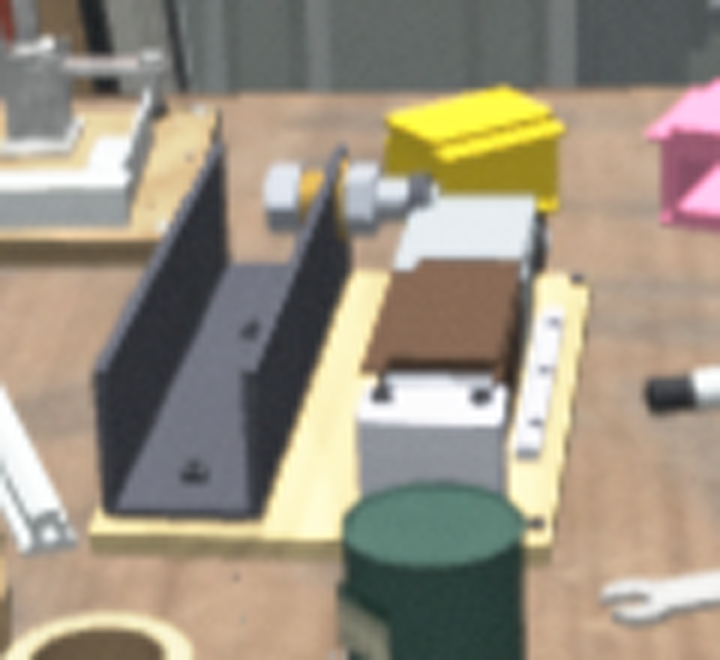

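Run:
```python
from h import *
w=load("w11");crop(w,285,140,355,210,9,"c11")
```

```text
(no output)
```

View pics/c11.png

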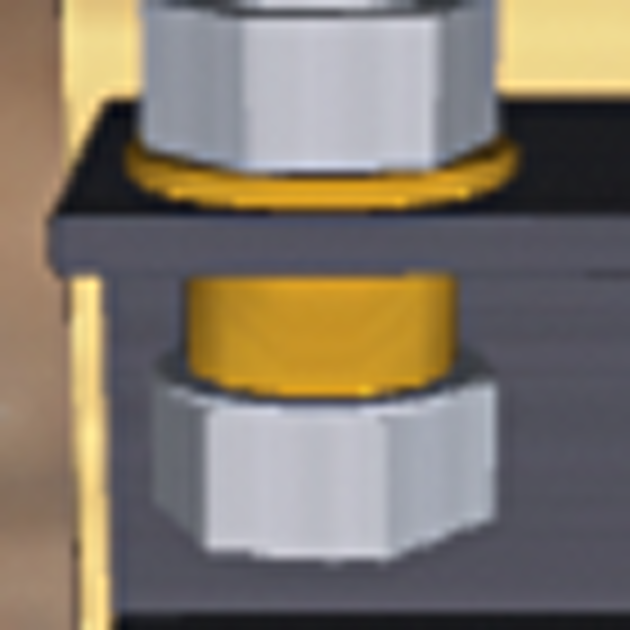

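Run:
```python
from h import *
w=load("w11");C=lambda u,v:(285+u/9,140+v/9)
for n,q,z in [("R1",(497,380),.063),("R2",(497,520),.063),("L1",(153,375),.057),("L2",(153,500),.057),("t1",(205,405),.0745),("t2",(205,550),.0745),("t3",(390,405),.0755),("t4",(390,558),.0755),("wallin",(300,272),.08),("wallout",(300,215),.08)]:
    a=plane(w,*C(*q),z)-O;print(n,a@X,a@Y)
s=observe();print((s["tool_pos"]-O)@X,(s["tool_pos"]-O)@Y)
```

```text
R1 0.09070136982766529 -0.08827005227897013
R2 0.10511274537114437 -0.08798983022145182
L1 0.09176749292028831 -0.12232694344477468
L2 0.10488910519157817 -0.12254725567808208
t1 0.09004991019497126 -0.1164880713316122
t2 0.10442660028177293 -0.11665069268899773
t3 0.0897821142441078 -0.0991093448326506
t4 0.10490449623356933 -0.09898570462235952
wallin 0.07601637590407646 -0.10751419091177615
wallout 0.07076068849871109 -0.10750733911033626
0.09484932520992224 -0.10707238930559797
```

```bash
cat >> h.py <<'E'
H=nest(.0965,-.106,.060)
def T(th): return Rn.from_rotvec(X*th).as_matrix()@rot_down(1.484)
def hp(th,d): return H+d*T(th)[:,1]
E
python3 - <<'E'
from h import *
plan([(hp(-.347,-.075),T(-.347),.65)])
plan([(hp(-.347,-.03),T(-.347),.65)],start=(hp(-.347,-.075),T(-.347)))
E
```

```text
[[[0.009,0.019,-0.001,0,0,0.115,0.65],[0.011,0.018,0,0,0,0.116,0.65],[0.0131,0.0175,-0.0007,-0.001,0,0.115,0.65]]]
3 rows end [0.619  0.2692 0.1306]
[[[0,0.045,0,0,0,0,0.65]]]
1 rows end [0.6177 0.254  0.0882]
```

>>> move_arm([
  [[0.009, 0.019, -0.001, 0, 0, 0.115, 0.65], [0.011, 0.018, 0, 0, 0, 0.116, 0.65], [0.013, 0.0175, -0.0007, -0.001, 0, 0.115, 0.65], [0, 0, 0, 0, 0, 0, 0.65], [0, 0, 0, 0, 0, 0, 0.65], [0, 0, 0, 0, 0, 0, 0.65]],
])

```text
time_s: 15.7
tool_pos: [0.62, 0.2686, 0.1323]
eef_rot: [-1.487, -0.952, 1.395]
ft_force: [-0.4, -0.2, 0.1]
grip_width: 0.0551
```

Run:
```python
from h import *
s=observe();print(s["time_s"],s["tool_pos"],s["grip_width"],s["joint_positions"])
w=take("wrist","w12");crop(w,0,0,640,400,1.25,"w12")
R=Rn.from_rotvec(s["eef_rot"]).as_matrix();print("err rot",Rn.from_matrix(R.T@T(-.347)).as_rotvec(),"pos in tool",R.T@(H-s["tool_pos"]))
t=take("side","s12");crop(t,220,130,360,250,5.5,"s12")
plan([(hp(-.347,-.03),T(-.347),.65),(hp(-.347,.021),T(-.347),.65)],step=.026)
```

```text
15.7 [0.61999899 0.26856312 0.13228478] 0.05509751846248042 [ 0.44859588  0.36742869  1.56018104 -0.30097779  1.40134552 -0.95536412]
err rot [ 0.00235955 -0.00126496  0.00173099] pos in tool [0.00097662 0.07646409 0.00121746]
[[[0.001,0.024,0.001,0.002,-0.001,0.001,0.65],[0.0006,0.0231,0.0005,0.001,-0.001,0.001,0.65],[0,0.025,0,0,0,0,0.65],[0,0.026,0,0,0,0,0.65]]]
4 rows end [0.6162 0.2367 0.0402]
```

View pics/w12.png

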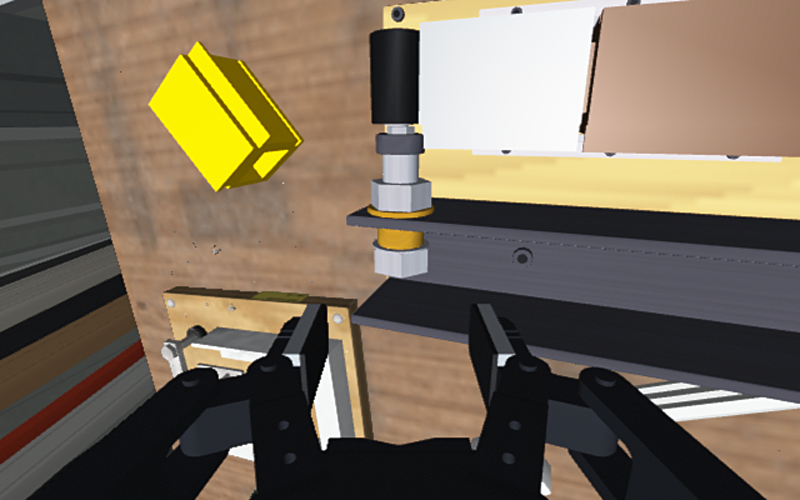

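View pics/s12.png

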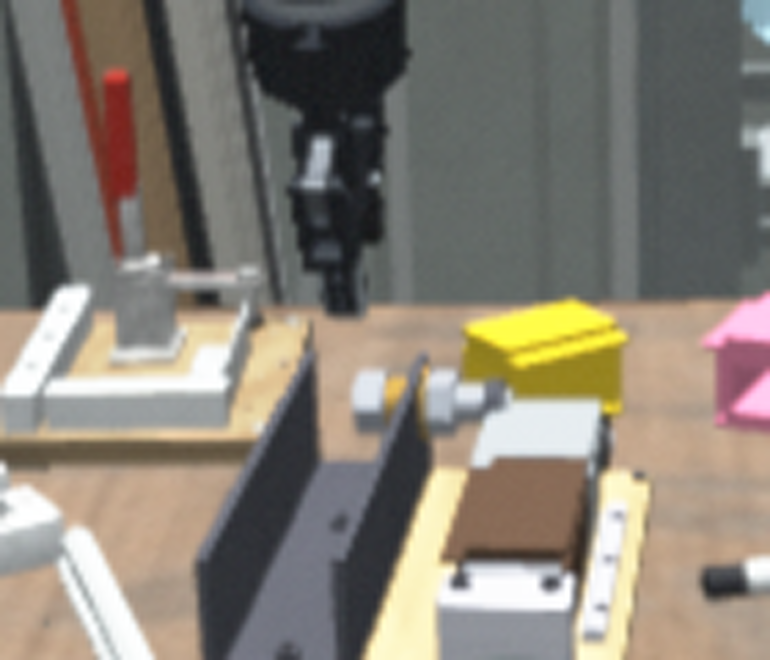

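>>> move_arm([
  [[0.001, 0.024, 0.001, 0.002, -0.001, 0.001, 0.65], [0.0006, 0.023, 0.0005, 0.001, -0.001, 0.001, 0.65], [0, 0, 0, 0, 0, 0, 0.65], [0, 0, 0, 0, 0, 0, 0.65]],
])

```text
time_s: 16.2
tool_pos: [0.617, 0.2539, 0.0872]
eef_rot: [-1.485, -0.947, 1.4]
ft_force: [-0.3, 0.1, -0.5]
grip_width: 0.0553
```

Run:
```python
from h import *
s=observe();print(s["time_s"],s["tool_pos"],s["ft_force"])
w=take("wrist","w13");crop(w,0,0,640,400,1.25,"w13")
R=Rn.from_rotvec(s["eef_rot"]).as_matrix();print("pos in tool",R.T@(H-s["tool_pos"]))
plan([(hp(-.347,.021),T(-.347),.65)],step=.018)
```

```text
16.2 [0.61695706 0.25390238 0.087157  ] [-0.30900917  0.05170413 -0.45293162]
pos in tool [-0.00021584  0.02896884 -0.00076876]
[[[0,0.017,0,0,0,0,0.65],[0,0.017,0,0,0,0,0.65],[-0.0005,0.017,-0.0002,0,0.001,0,0.65]]]
3 rows end [0.6162 0.2367 0.0403]
```

View pics/w13.png

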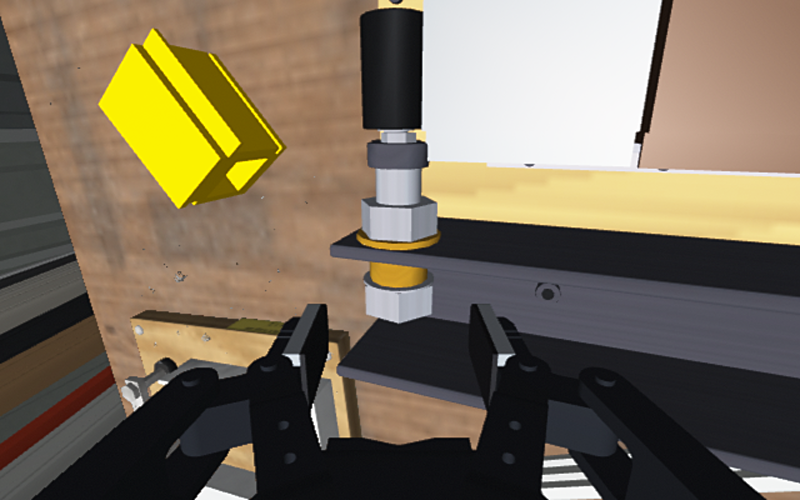

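>>> move_arm([
  [[0, 0.017, 0, 0, 0, 0, 0.65], [0, 0.017, 0, 0, 0, 0, 0.65], [0, 0.016, 0, 0, 0, 0, 0.65], [0, 0, 0, 0, 0, 0, 0.65], [0, 0, 0, 0, 0, 0, 0.65]],
])

```text
time_s: 16.75
tool_pos: [0.6143, 0.237, 0.0378]
eef_rot: [-1.484, -0.946, 1.404]
ft_force: [-1.2, 0.4, 0.5]
grip_width: 0.0554
```

Run:
```python
from h import *
s=observe();print(s["time_s"],s["tool_pos"],s["ft_force"],s["grip_width"])
w=take("wrist","w14");crop(w,0,0,640,400,1.25,"w14")
R=Rn.from_rotvec(s["eef_rot"]).as_matrix();print("pos in tool",R.T@(H-s["tool_pos"]))
```

```text
16.75 [0.61430853 0.23696841 0.03777272] [-1.15997504  0.43693212  0.51979289] 0.05540830103590572
pos in tool [-0.00104192 -0.02329102 -0.00177755]
```

View pics/w14.png

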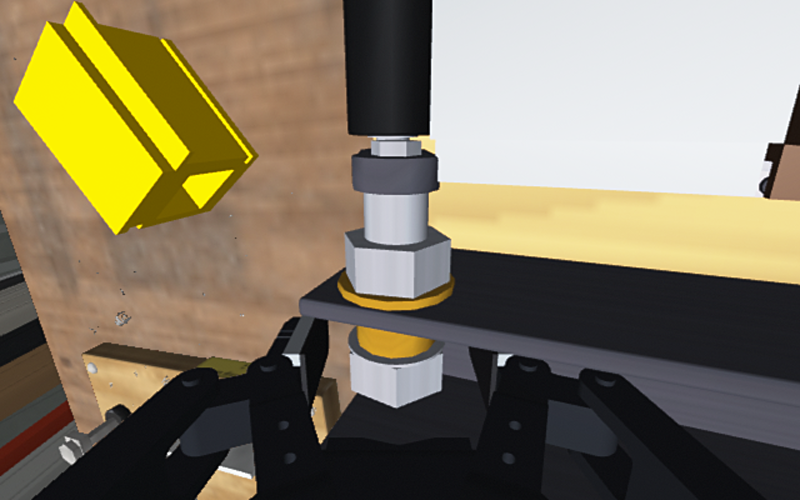

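>>> move_arm([
  [[0, 0, 0, 0, 0, 0, 0.5], [0, 0, 0, 0, 0, 0, 0.4], [0, 0, 0, 0, 0, 0, 0.3], [0, 0, 0, 0, 0, 0, 0.1], [0, 0, 0, 0, 0, 0, 0.1], [0, 0, 0, 0, 0, 0, 0.1]],
])

```text
time_s: 17.4
tool_pos: [0.6155, 0.237, 0.0406]
eef_rot: [-1.486, -0.947, 1.402]
ft_force: [-1.8, -3.2, 6.4]
grip_width: 0.029
```

Run:
```python
from h import *
s=observe();print(s["time_s"],s["tool_pos"],s["ft_force"],s["moment"],s["grip_width"])
R=Rn.from_rotvec(s["eef_rot"]).as_matrix();h=R.T@(H-s["tool_pos"]);print("pos in tool",h, Rn.from_matrix(R.T@T(-.347)).as_rotvec())
p=s["tool_pos"]
# rotate about bolt axis through head centre: tool-frame pivot (0,-.021,~)
c=p+R@np.array([0,h[1],h[2]])
def pose(dth):
    Q=Rn.from_rotvec(X*dth).as_matrix();return c+Q@(p-c),Q@R
wps=[pose(k*.07)+(.1,) for k in range(1,11)]
plan(wps)
```

```text
17.4 [0.61550512 0.23700484 0.04055289] [-1.79232788 -3.17790554  6.36588125] [-0.66211017  0.23685095  0.03420431] 0.028975733075779348
pos in tool [-0.00021929 -0.02062443 -0.00066154] [-0.00129433  0.00155951 -0.00311375]
[[[0.0014,-0.0001,0,0,0,-0.07,0.1],[0.0015,0,0,0,0,-0.07,0.1],[0.0014,0,0,0,0,-0.07,0.1],[0.0015,-0.0001,0,-0.001,0,-0.07,0.1],[0.0014,-0.0001,0,0,0,-0.07,0.1],[0.0015,0,0,0,-0.001,-0.07,0.1],[0.0014,-0.0001,0,0,0,-0.07,0.1],[0.0014,0,0,0,0,-0.07,0.1]]]
[[[0.0015,-0.0001,0,0,0,-0.07,0.1],[0.0014,0,0,0,0,-0.07,0.1]]]
10 rows end [0.6167 0.2511 0.0405]
```

>>> move_arm([
  [[0.0014, 0, 0, 0, 0, -0.07, 0.1], [0.0015, 0, 0, 0, 0, -0.07, 0.1], [0.0014, 0, 0, 0, 0, -0.07, 0.1], [0.0015, 0, 0, 0, 0, -0.07, 0.1], [0, 0, 0, 0, 0, 0, 0.1]],
])

```text
time_s: 17.9
tool_pos: [0.616, 0.2427, 0.0393]
eef_rot: [-1.294, -1.109, 1.194]
ft_force: [-1.5, -0.6, 5.1]
grip_width: 0.0291
```

Run:
```python
from h import *
s=observe();print(s["time_s"],s["tool_pos"],s["ft_force"],s["moment"],s["grip_width"])
R=Rn.from_rotvec(s["eef_rot"]).as_matrix();print(R.T@(H-s["tool_pos"]),"tilt",Rn.from_matrix(R@rot_down(1.484).T).as_rotvec()@X)
w=take("wrist","w15");crop(w,0,0,640,400,1.25,"w15")
```

```text
17.9 [0.61598929 0.24273885 0.03932146] [-1.52684927 -0.62426631  5.11215211] [-0.17180372  0.41892234  0.13341057] 0.029056665820538983
[-0.00025454 -0.02070809 -0.000674  ] tilt -0.0661576139874649
```

View pics/w15.png

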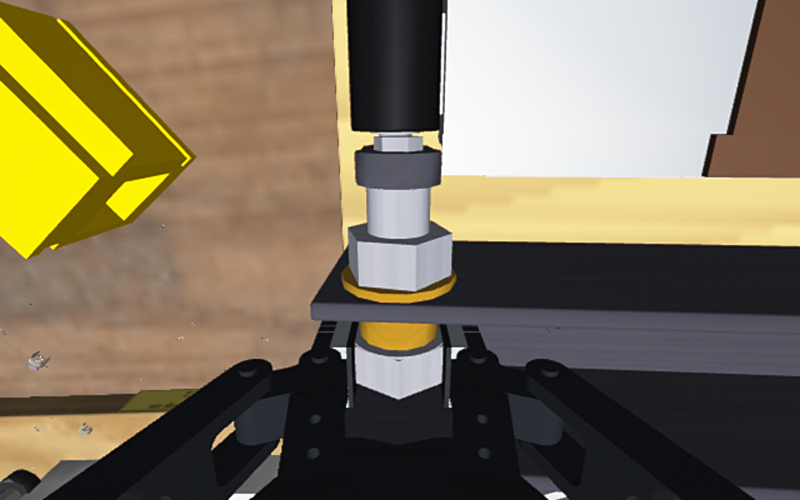

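>>> move_arm([
  [[0.0014, 0, 0, 0, 0, -0.06, 0.1], [0.0012, 0, 0, 0, 0, -0.06, 0.1], [0.0012, 0, 0, 0, 0, -0.06, 0.1], [0.0012, 0, 0, 0, 0, -0.06, 0.1], [0.0012, 0, 0, 0, 0, -0.06, 0.1], [0, 0, 0, 0, 0, 0, 0.1], [0, 0, 0, 0, 0, 0, 0.1]],
])

```text
time_s: 18.65
tool_pos: [0.6165, 0.2489, 0.0398]
eef_rot: [-1.083, -1.253, 0.974]
ft_force: [-4.8, -5.0, 9.9]
grip_width: 0.0291
```

```bash
cat > st.py <<'E'
from h import *
import sys
s=observe();print(s["time_s"],s["tool_pos"],s["ft_force"],s["moment"],s["grip_width"],s["joint_positions"])
R=Rn.from_rotvec(s["eef_rot"]).as_matrix();print(R.T@(H-s["tool_pos"]),"tilt",Rn.from_matrix(R@rot_down(1.484).T).as_rotvec()@X)
n=sys.argv[1]
w=take("wrist","w"+n);crop(w,0,0,640,400,1.25,"w"+n)
t=take("top","t"+n);crop(t,235,115,375,230,5.5,"t"+n)
E
python3 st.py 16
```

```text
18.65 [0.6164896  0.24885183 0.03975843] [-4.83192416 -5.02261263  9.91933874] [-0.60074424  0.66106342  0.24275686] 0.029114136649501528 [ 0.21137113  0.29331485  1.81100081  0.26569241  0.98736691 -1.4155989 ]
[-0.00026152 -0.02085459 -0.00068686] tilt 0.23054297118913814
```

View pics/w16.png

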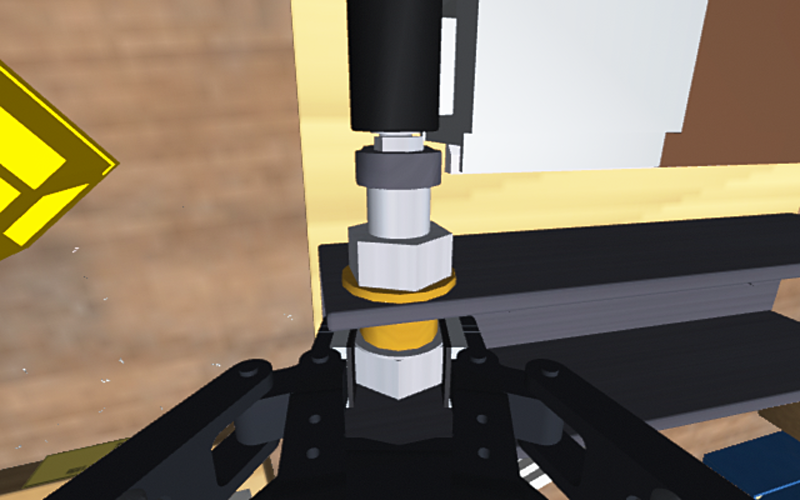

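View pics/t16.png

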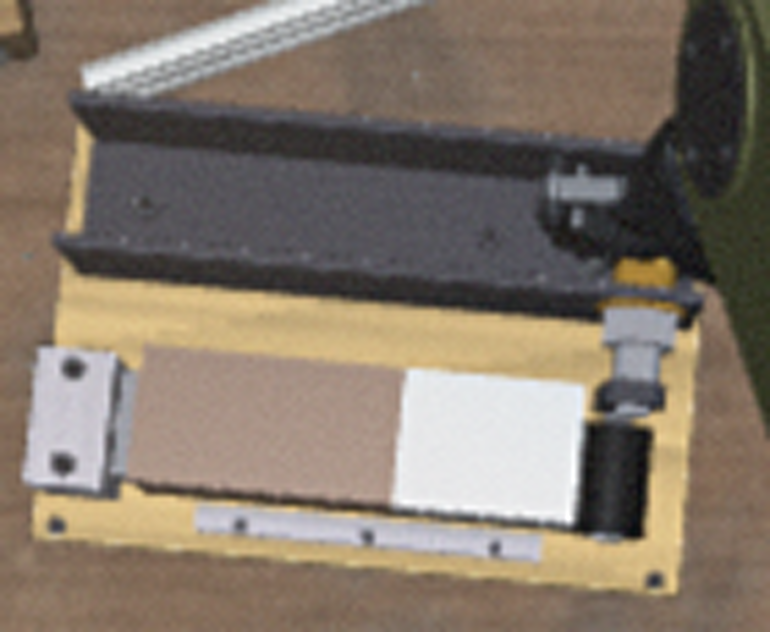

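>>> move_arm([
  [[0.001, 0, 0, 0, 0, -0.05, 0.1], [0.001, 0, 0, 0, 0, -0.05, 0.1], [0.0004, 0, 0, 0, 0, -0.02, 0.1], [0, 0, 0, 0, 0, 0, 0.1], [0, 0, 0, 0, 0, 0, 0.1], [0, 0, 0, 0, 0, 0, 0.1]],
])

```text
time_s: 19.35
tool_pos: [0.6168, 0.2512, 0.0405]
eef_rot: [-0.996, -1.303, 0.884]
ft_force: [-5.0, -5.9, 9.9]
grip_width: 0.0291
```

```bash
python3 st.py 17
```

```text
19.35 [0.6167561  0.25116891 0.04052152] [-4.95119501 -5.91667312  9.89506451] [-0.76628071  0.73344007  0.39844647] 0.02906521037349975 [ 0.16686595  0.28536911  1.8381993   0.4147094   0.97119085 -1.54796298]
[-0.00022526 -0.02081961 -0.00061931] tilt 0.350073934001772
```

View pics/w17.png

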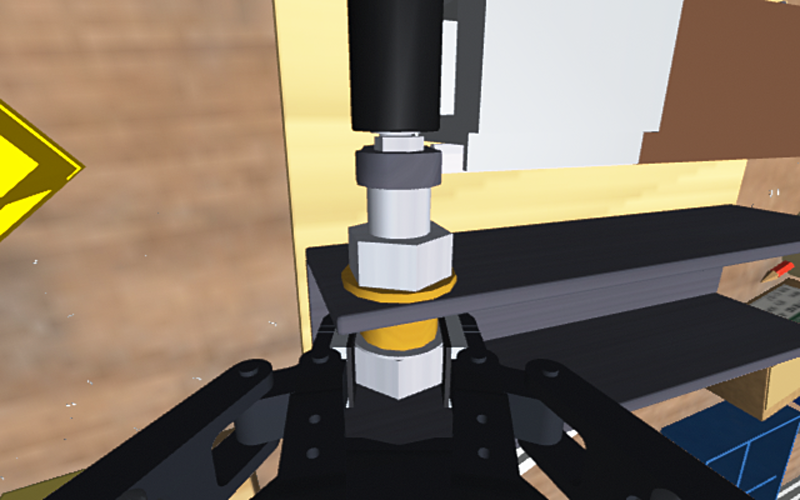

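View pics/t17.png

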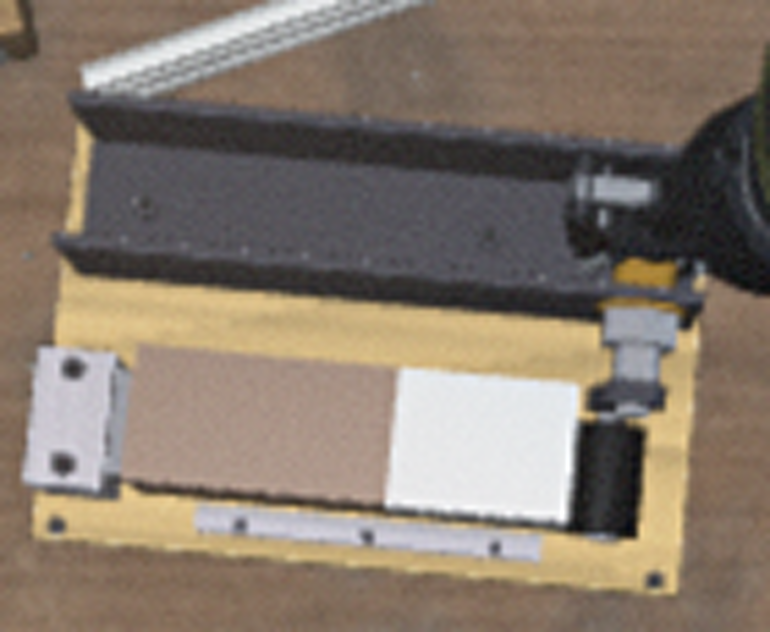

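>>> move_arm([
  [[0.0004, 0, 0, 0, 0, -0.02, 0.1], [0.0004, 0, 0, 0, 0, -0.02, 0.1], [0, 0, 0, 0, 0, 0, 0.1], [0, 0, 0, 0, 0, 0, 0.1], [0, 0, 0, 0, 0, 0, 0.1]],
])

```text
time_s: 19.95
tool_pos: [0.6168, 0.2519, 0.0408]
eef_rot: [-0.967, -1.32, 0.855]
ft_force: [-5.3, -5.4, 10.2]
grip_width: 0.0289
```

```bash
python3 st.py 18
python3 - <<'E'
from h import *
J=lambda u,v:(235+u/5.5,115+v/5.5)
t=load("t18");crop(t,235,170,300,215,12,"c18")
t=take("side","s18");crop(t,240,170,360,280,6,"s18")
E
```

```text
19.95 [0.61679204 0.25190301 0.04077978] [-5.31762118 -5.40162522 10.15556715] [-1.13940979  0.79638035  0.47790483] 0.02893862628866504 [ 0.15230209  0.28454877  1.84659097  0.46467808  0.96956653 -1.59348378]
[-0.00018263 -0.02085234 -0.00064559] tilt 0.38950480766233814
```

View pics/c18.png

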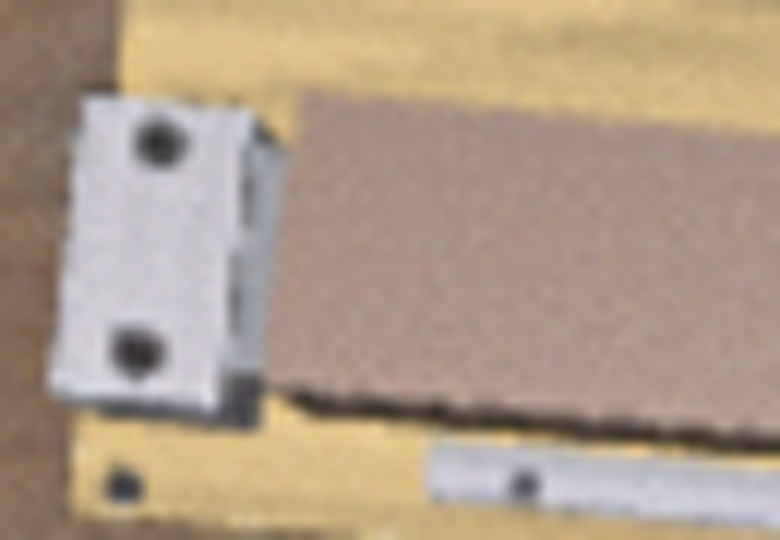

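View pics/w18.png

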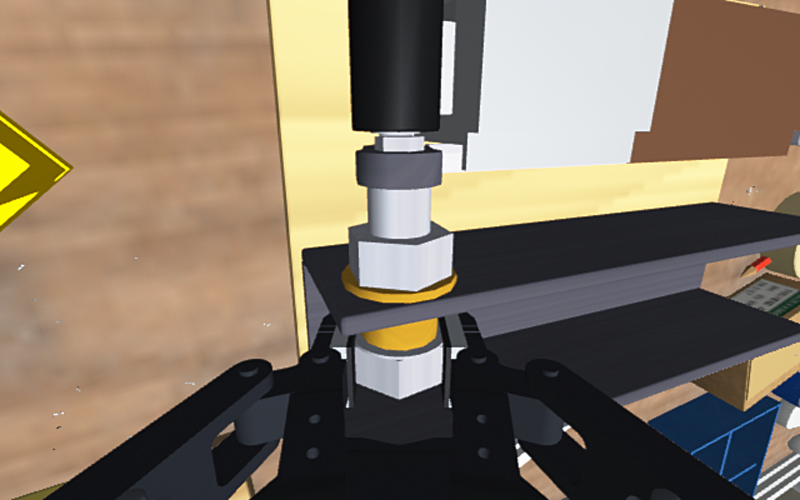

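View pics/s18.png

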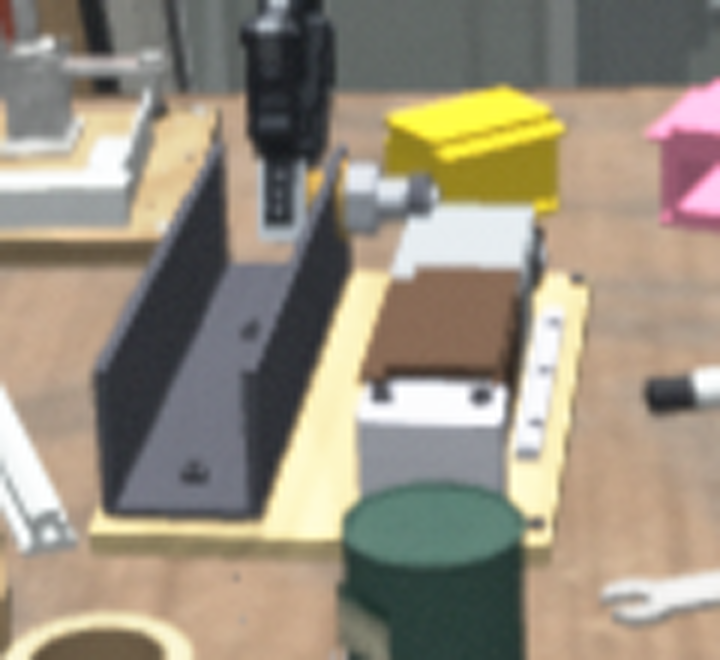

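>>> move_arm([
  [[0, 0, 0, 0, 0, 0, 0.1], [0, 0, 0, 0, 0, 0, 0.1], [0, 0, 0, 0, 0, 0, 0.1], [0, 0, 0, 0, 0, 0, 0.1], [0, 0, 0, 0, 0, 0, 0.1]],
])

```text
time_s: 20.6
tool_pos: [0.6168, 0.2519, 0.0408]
eef_rot: [-0.967, -1.32, 0.855]
ft_force: [-6.0, -6.0, 10.7]
grip_width: 0.0291
```

```bash
python3 st.py 19
python3 - <<'E'
from h import *
for n in ("t16","t17","t19"):
    t=load(n);crop(t,235,165,360,220,6.4,n+"c")
t=load("t19")
C=lambda u,v:(235+u/12,170+v/12)
for q,z in [((300,95),.061),((268,388),.067),((222,405),.062),((255,110),.062)]:
    a=plane(t,*C(*q),z)-O;print(a@X,a@Y)
E
```

```text
20.6 [0.61676268 0.2519041  0.04077278] [-6.01819909 -5.98619872 10.67047707] [-1.21050748  0.79203825  0.42647211] 0.029065355950454876 [ 0.15232222  0.28453049  1.84661927  0.4646295   0.96960021 -1.59342404]
[-0.00017957 -0.02085836 -0.00067386] tilt 0.3894630238041056
0.033231527465248385 0.10090044229992949
-0.023749733696844213 0.0997001085661641
-0.027321614868432684 0.1088289130159251
0.02940197466962431 0.10893101805690483
```

View pics/t19c.png

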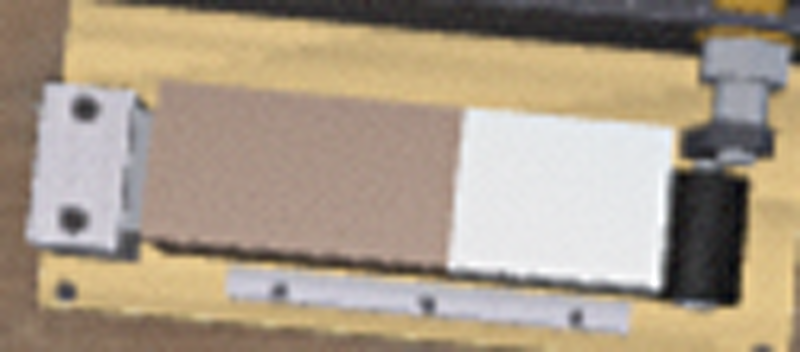

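```bash
python3 -c "
from cell import sign_off
print(sign_off())"
```

```text
the job is handed in; nothing more can be done
None
```

The job is handed in at about 20.7 s on the robot's clock. Both offcuts lie flat and end to end between the rails, the sprung pad looks fully home, and the gripper still holds the hex head. `sign_off` gives no verdict, so this rests on my own last checks.

**What I did:** I laid the brown offcut next to the pad and the grey one behind it, with their lips towards the channel, and let go of both before touching the bolt. Then I gripped the hex head on its flats at about 0.10 rad. I turned it about 0.73 rad to roughly 0.83–0.84 rad by tool tilt.

**Last checks:**
- **Bolt:** the tool pose did not change over the last 0.5 s of waiting. The grip opening reads 29 mm on the 30 mm head, and the grasp point is about 2 mm from its centre.
- **Pad:** the gap to the end stop block is closed in the top view. The brown offcut's end measures about 9 mm from the block, about the pad's own thickness. The turning moment also rose sharply over the last 0.04 rad, as it should at the end stop.
- **Offcuts:** they are in line, with no gap between them, and clear of the fingers.
- **Bystanders:** the arm kept clear of the grease tin and the glue bottle. I did not measure their positions again at the end.

**What disagreed:** the top and wrist cameras differed by about 2 mm on the jig's position, so I aimed between the two. The tool tilt also reads slightly past the stated 0.78 rad for pad home; I put that down to measurement error or give in the grip.

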